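# Set the seasoning tray: stand up the fallen jars and tip the scoops out of the tall holder

### The arm

A 6-joint arm with a two-finger parallel gripper is mounted at the origin on a cart in front of the work surface, level with it; the furniture and walls round the work are solid. World frame = base frame: x ahead of the robot, y to its left, z up, the work surface at z = 0. Lengths are in mm, angles in rad, forces in N, time in s.
With the tool pointing down it reaches from about 350 to 875 mm from the base axis. Payload 4.2 kg.
Tool frame: the origin (TCP) lies at the very end of the fingers, on their centre line; the grasp point (between the pads) lies 19 mm behind it; z points along the fingers, y is the line along which they close (so a half turn about z gives the same grasp; the last joint's range is limited). The gripper opens to 85 mm and grips with 20 to 120 N. Pads are 22 mm wide; open, the fingers measure 114 mm over their backs; the gripper's body (76 mm by 85 mm) begins 54 mm behind the grasp point. The pads swing forward as they close: fully open they stand 13 mm farther back than shut.
Start: joints at [1.453, 0.385, 0.008, 0, -1.194, -0.259], TCP at [229.934, 581.145, 231.312] pointing down, gripper open.
Joint ranges: [-3.14, 3.14], [-1.21, 2.06], [-1.07, 1.41], [-3.16, 2.05], [-2.99, -0.16], [-3.1, 3.1]. Speed limits (rad/s): [2.79, 2.79, 3.14, 3.14, 3.14, 3.14].

### API

Orientations are given as a unit quaternion [x, y, z, w].
In Python, from bench import read_state, get_image, camera_model, job_done gives the robot as it stands.
- The arm moves only by the shell command python3 -m handwheel 'ROWS'. ROWS is JSON, a list of rows, each a list of 7 numbers: the shift along the tool's x, y, z in m, then the turn, a rotation vector about the tool's x, y, z in rad, then the gripper's target within -1 to 1 (fully open at 1, half-way at 0, shut at -1). In form: [[dx, dy, dz, wx, wy, wz, jaw], ...]. A call has 1 to 10 rows; each row is the pose to reach, as a shift and turn from the pose commanded when the call began, along the tool's axes at that moment; what a row does not reach only later rows make up. A row lasts 1/8 s, in which the tool goes at most 62.5 mm and 10.7 degrees, less where a joint would pass 70% of its speed; a pose out of reach is approached as far as the arm can. A call with a gripper value outside its range is refused whole. The fingers move at their own pace and stop on an object; the grip force is fixed at half the most. Time passes only in rows, so rows that repeat a pose let the fingers close. It gives the time, the measured TCP pose, the force, the opening and the grip force at its end, in the units of the state.
- read_state(): the state, without advancing time (a new reading comes with each control period).
- get_image(name): name is "scene" or "top"; returns (picture, depth): 384x512x3 uint8, blue, green, red; 384x512 float32, mm along the optical axis (not along the pixel's ray), 0 where there is no reading.
- camera_model(name): a dict with "K" (3x3 intrinsics, pixels), "rvec" (rotation vector, rad) and "tvec" (3), from world to camera coordinates, as OpenCV has them. Camera axes: x right, y down, z forward; pixel columns grow to the right and rows downward; lengths in mm; the calibration is good to about 2 mm. A picture is of the moment at which its call begins. camera_model takes no time and is no camera call.
- job_done(): hands the job in; it is judged then, once.
The state is a dict: "clock": time; "joints": joint angles; "joint_vel": joint speeds; "joint_efforts": joint torques, N m; "position": TCP position; "ee_rot": TCP orientation; "contact_force": force on the tool from outside, world axes, zero at the start; "wrist_torque": the same for the moment, N m; "gripper_width": finger opening in mm; "grasp_force": force on a finger pad.
Only numpy, scipy, OpenCV 4.12 (cv2) and the standard library are available. Lean on these libraries where they do the work, as an engineer would, in place of code of your own. Each camera call takes 0.05 s, during which the arm holds its last target. There are 200 camera calls.

### The job

Get the seasoning tray ready for service. Stand every fallen seasoning jar upright in the big bay of the tray; the short scoops have slid to the bottom of the tall steel holder where no fingers reach, so tip it until they slide out, lay every scoop flat on the floor of the tray's small bay, and stand the empty holder upright again on the table beside the tray. There may be one to three jars and one or two scoops; leave the chilli jar and the red tin where they stand.

Things in the scene. Friction and masses are not known exactly. Their poses are not given: they have to be found in the camera images.
- tray: Wooden tray, fixed, 146 mm (x) by 386 mm (y), floor 6 mm above the table, rims 6 mm thick and 20 mm high. A partition 6 mm thick and 34 mm high, across it at y = -56 mm, splits it into the big jar bay (+y side, 134 by 240 mm inside) and the small scoop bay (-y side, 134 by 128 mm inside). Origin: centre of the underside, z up.
- jar_bay (a point): Centre of the floor of the big jar bay (tray frame 0, 67, 6 mm); x across the tray, y along it, z up.
- scoop_bay (a point): Centre of the floor of the small scoop bay (tray frame 0, -123, 6 mm); x across the tray, y along it, z up.
- holder: Tall square utensil holder of brushed steel, 58 x 58 mm, 190 mm tall, walls 4 mm, floor 8 mm, 0.28 kg, loose, standing on the table left of the middle. Origin: centre of the underside; z runs to the open mouth, x and y are square to its sides. Lying, it rests on a flat side, its axis 29 mm up. Scoops slide out when the mouth points some 25 to 40 degrees below level.
- holder_mouth (a point): Centre of the holder's open mouth (holder frame 0, 0, 190 mm).
- scoop_red: Short red scoop, 92 mm long, 30 g; stands in the holder at the start, its top end 90 mm below the mouth. Origin: its middle; z runs along it from bowl to handle end. Round bowl 28 mm across (x), 16 mm deep (y), from z = -46 to -18 mm; straight handle 12 mm (x) by 10 mm (y) with a round end, z = -21 to +46 mm. Absent in some starts.
- scoop_yellow: Yellow scoop, same shape, size and frame as the red one. Absent in some starts.
- pepper: Clear spice jar with a white cap, 47 mm across, 98 mm tall, 0.11 kg, lying on its side on the table at the start the cap pointing to the robot's right, more or less. Origin: centre of its base; z runs from the base to the cap. Round, may roll a little. Absent in some starts.
- five_spice: Clear spice jar with a golden brown cap, 42 mm across, 106 mm tall, 0.11 kg, lying like the other jars. Origin: centre of its base; z runs from the base to the cap. Absent in some starts.
- salt_shaker: Glass shaker with a grey domed top, 44 mm across at the body, narrowing to 34 mm at the top (from 70 to 90 mm), 90 mm tall, 0.1 kg, lying like the other jars. Origin: centre of its base; z runs from the base to the top. Absent in some starts.
- chilli_jar: Bystander: orange and red jar with a grey lid, 70 mm across, 112 mm tall, standing right of the tray. Origin: centre of its base.
- milk_tin: Bystander: low red tin, 75 mm across, 58 mm tall, standing left of the tray. Origin: centre of its base.
Things that resemble listed ones, but are neither listed nor needed, are in the scene too. What is meant by the holder is not blue, and is the larger of those in its own colour.

How it is judged (in metres and radians):
On the way:
1. the holder is tipped until its mouth points below the level (angle between holder's own z axis and vertical above 1.75 rad), for 0.1 s.
At the end, for the whole second after the job is handed in: Jars present stand upright (0.1 rad) on the jar bay floor; scoops present lie level (0.17 rad), middle under 20 mm above the scoop bay floor and within 45 mm (x), 60 mm (y) of its centre; holder upright (0.1 rad) on the table, over 100 mm from the tray centre; all at rest (angle between each of holder, pepper, five_spice, salt_shaker's own z axis and vertical below 0.1 rad and height (world z) of holder between -0.006 and 0.006 m and horizontal distance between holder and tray above 0.1 m and linear speed of each of holder, pepper, five_spice, salt_shaker, scoop_red, scoop_yellow below 0.02 m/s and z of pepper in the frame of jar_bay between -0.005 and 0.007 m and x of pepper in the frame of jar_bay between -0.055 and 0.055 m and y of pepper in the frame of jar_bay between -0.11 and 0.11 m and z of five_spice in the frame of jar_bay between -0.005 and 0.007 m and x of five_spice in the frame of jar_bay between -0.055 and 0.055 m and y of five_spice in the frame of jar_bay between -0.11 and 0.11 m and z of salt_shaker in the frame of jar_bay between -0.005 and 0.007 m and x of salt_shaker in the frame of jar_bay between -0.055 and 0.055 m and y of salt_shaker in the frame of jar_bay between -0.11 and 0.11 m and z of scoop_red in the frame of scoop_bay between 0 and 0.02 m and x of scoop_red in the frame of scoop_bay between -0.045 and 0.045 m and y of scoop_red in the frame of scoop_bay between -0.06 and 0.06 m and angle between scoop_red's own z axis and vertical between 1.4 and 1.74 rad and z of scoop_yellow in the frame of scoop_bay between 0 and 0.02 m and x of scoop_yellow in the frame of scoop_bay between -0.045 and 0.045 m and y of scoop_yellow in the frame of scoop_bay between -0.06 and 0.06 m and angle between scoop_yellow's own z axis and vertical between 1.4 and 1.74 rad); the robot touches nothing.
It fails at once if the tin is knocked over or shoved more than 5 cm (angle between milk_tin's own z axis and vertical above 0.5 rad or distance of milk_tin from where it was at the start of the episode above 0.05 m).
It fails at once if the chilli jar is knocked over or shoved more than 5 cm (angle between chilli_jar's own z axis and vertical above 0.5 rad or distance of chilli_jar from where it was at the start of the episode above 0.05 m).
Of pepper, five_spice, salt_shaker only 1 to 3 are there at a start; the rules pass over those that are not, and their reading is None.
Of scoop_red, scoop_yellow only 1 to 2 are there at a start; the rules pass over those that are not, and their reading is None.
At some moment in a run one of scoop_red, scoop_yellow may be knocked a few centimetres aside while the robot is not near it.
Once in a run the grip may slacken for a moment while it holds something.
It also fails if it takes over 210 s, if anything falls off the work surface, if the arm or the gripper's body presses on something with over 40 N, if the wrist force passes 120 N, or if a joint passes its speed limit or range.

## Working session

There is one attempt and no reset: what is moved stays moved. The work goes in short steps, Python scripts to look and compute and a shell command to move; the robot and the scene stay as the last step left them, time stands still between calls to the robot, and variables do not carry over. Pictures are saved under pics/ and viewed, at most 14 in all, crops included, and the job is handed in when it is done.

```bash
ls; mkdir -p pics
python3 - <<'E'
from bench import *
import cv2,numpy as np
for n in("top","scene"):
    p,d=get_image(n); cv2.imwrite(f"pics/{n}0.png",p); np.save(f"pics/{n}0.npy",d)
    m=camera_model(n); R=cv2.Rodrigues(np.array(m["rvec"],float))[0]; print(n,np.round(m["K"],1).tolist(),np.round(-R.T@np.array(m["tvec"]).ravel()),np.round(R,2).tolist())
print(read_state())
E
```

```text
pics
top [[423.2, 0.0, 262.6], [0.0, 423.2, 192.4], [0.0, 0.0, 1.0]] [ 316.   34. 1522.] [[-0.01, -1.0, -0.02], [-0.99, 0.02, -0.16], [0.16, 0.02, -0.99]]
scene [[480.7, 0.0, 261.8], [0.0, 480.7, 186.2], [0.0, 0.0, 1.0]] [  75. -893. 1441.] [[0.88, -0.47, -0.01], [-0.37, -0.69, -0.62], [0.28, 0.55, -0.79]]
{'clock': 0.1, 'joints': array([ 1.45262622e+00,  3.85468476e-01,  6.75565928e-03, -4.13882391e-04,
       -1.19398784e+00, -2.58593874e-01]), 'joint_vel': array([ 4.62313749e-05, -1.12144857e-03,  3.78857496e-03,  1.10419168e-03,
        5.97254313e-04,  4.80406151e-05]), 'joint_efforts': array([-9.76023730e-04, -3.93322670e+01,  1.88928437e+01,  4.19799462e+00,
       -2.61430163e-03,  6.77414135e-06]), 'position': array([229.74739772, 580.68257103, 230.33817715]), 'ee_rot': array([ 9.82293765e-01, -1.87344644e-01, -1.25077906e-04,  9.63315545e-04]), 'contact_force': array([-0.64934139,  0.41816365, -0.26680309]), 'wrist_torque': array([ 0.00460749, -0.05499442,  0.01304436]), 'grasp_force': 0.0, 'gripper_width': 85.08392561264935}
```

View pics/top0.png

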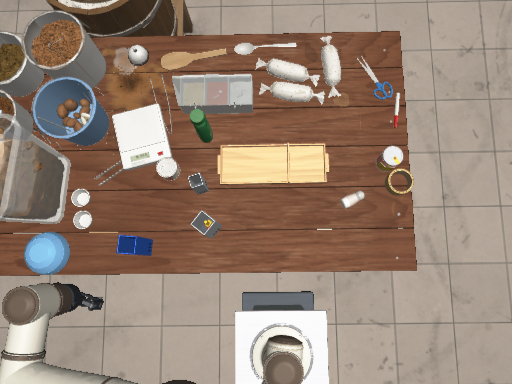

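View pics/scene0.png

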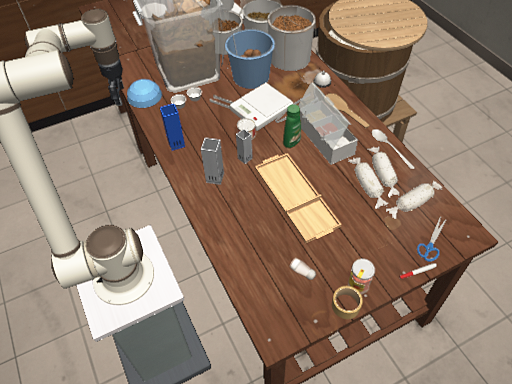

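```bash
cat > h.py <<'E'
import cv2,numpy as np
from bench import *
def cam(n):
    m=camera_model(n); return np.array(m["K"],float),cv2.Rodrigues(np.array(m["rvec"],float))[0],np.array(m["tvec"],float).ravel()
def cloud(n,d):
    K,R,t=cam(n); v,u=np.mgrid[:384,:512]
    c=np.stack([(u-K[0,2])/K[0,0]*d,(v-K[1,2])/K[1,1]*d,d],-1)
    P=(c-t)@R; P[d<=0]=np.nan; return P
def look(n,tag):
    p,d=get_image(n); cv2.imwrite(f"pics/{tag}.png",p); np.save(f"pics/{tag}.npy",d); return p,cloud(n,d)
def crop(p,u0,u1,v0,v1,s): return cv2.resize(p[v0:v1,u0:u1],None,fx=s,fy=s,interpolation=cv2.INTER_CUBIC)
E
python3 - <<'E'
from h import *
p=cv2.imread("pics/top0.png");P=cloud("top",np.load("pics/top0.npy"))
q=cv2.imread("pics/scene0.png")
a=crop(p,155,255,140,240,4); b=crop(p,330,430,140,240,4)
c=crop(q,150,250,100,200,4) ; d=crop(q,280,380,240,320,4); d=cv2.copyMakeBorder(d,0,80,0,0,0)
cv2.imwrite("pics/c0.png",cv2.resize(np.vstack([np.hstack([a,b]),np.hstack([c,d])]),(600,600)))
for u,v in [(207,222),(198,182),(167,168),(392,157),(360,197),(345,203),(352,199),(222,147),(326,147),(324,180),(222,184),(288,165),(203,125),(135,245)]: print(u,v,np.round(P[v,u]))
def cl(x0,x1,y0,y1,z0):
    m=(P[...,0]>x0)&(P[...,0]<x1)&(P[...,1]>y0)&(P[...,1]<y1)&(P[...,2]>z0); v,u=np.where(m)
    Q=P[m]; print(len(Q),Q.min(0).round(),Q.max(0).round(), cv2.minAreaRect(Q[:,:2].astype(np.float32)))
cl(150,330,130,260,170);cl(300,420,180,300,90);cl(200,330,-400,-200,12)
E
```

```text
207 222 [453. 248.  88.]
198 182 [604. 291.  23.]
167 168 [652. 398.  50.]
392 157 [ 664. -387.  108.]
360 197 [ 539. -287.   33.]
345 203 [ 518. -233.   37.]
352 199 [ 531. -256.   46.]
222 147 [738. 207.   6.]
326 147 [ 734. -179.   -2.]
324 180 [ 607. -165.    9.]
222 184 [598. 206.  11.]
288 165 [660. -35.  33.]
203 125 [777. 255. 146.]
135 245 [374. 460. 186.]Traceback (most recent call last):
  File "<stdin>", line 11, in <module>
  File "<stdin>", line 10, in cl
    return umr_minimum(a, axis, None, out, keepdims, initial, where)
ValueError: zero-size array to reduction operation minimum which has no identity
```

View pics/c0.png

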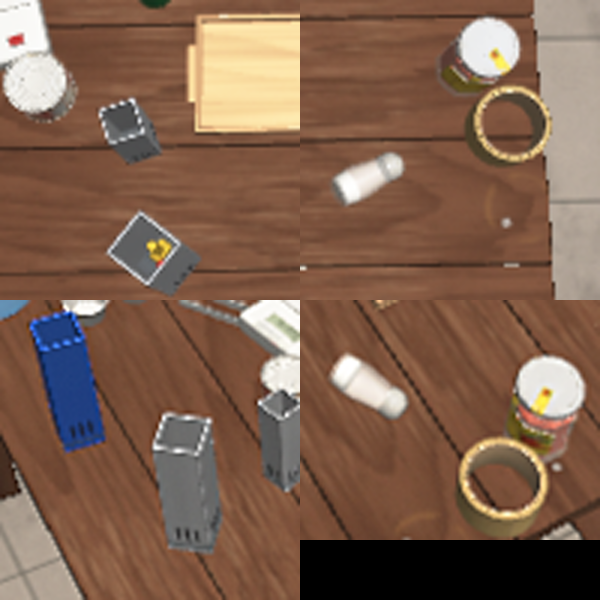

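Three holders: blue (135,245) is ruled out, small grey (198,182), and large grey (203,223). The large grey one is the larger of its own colour and shows yellow and a bit of red scoop inside, so it is the holder. The only fallen jar is the salt shaker at (352,199), with its grey, narrower top pointing to the robot's right. The chilli jar is at (392,157) and the tin at (167,168).

Run:
```python
from h import *
P=cloud("top",np.load("pics/top0.npy"));S=cloud("scene",np.load("pics/scene0.npy"))
def cl(P,x0,x1,y0,y1,z0,z1=999):
    m=(P[...,0]>x0)&(P[...,0]<x1)&(P[...,1]>y0)&(P[...,1]<y1)&(P[...,2]>z0)&(P[...,2]<z1)
    Q=P[m]; print(len(Q))
    if len(Q)>3: print(Q.min(0).round(),Q.max(0).round(), cv2.minAreaRect(Q[:,:2].astype(np.float32)),Q.mean(0).round())
for X in(P,S):
    print("holder");cl(X,400,530,190,320,172,215);cl(X,400,530,190,320,20,172);print("small");cl(X,550,680,230,350,60);print("shaker");cl(X,470,600,-330,-190,15);print('tray');cl(X,580,760,-200,220,10,26); print('bottle');cl(X,700,860,230,300,30); print('chilli');cl(X,600,720,-440,-340,30);print('tin');cl(X,600,720,340,440,35)
    print('partition');cl(X,600,750,-70,-10,27)
    # shaker ends: radius profile
    m=(X[...,0]>470)&(X[...,0]<600)&(X[...,1]>-330)&(X[...,1]<-190)&(X[...,2]>12)
    Q=X[m]; c=Q[:,:2].mean(0); w,V=np.linalg.eigh(np.cov((Q[:,:2]-c).T)); a=V[:,1]; a=a*np.sign(-a[1]); s=(Q[:,:2]-c)@a; b=(Q[:,:2]-c)@V[:,0]
    print('axis',a,c,s.min(),s.max())
    for k in range(-50,60,12):
        i=(s>=k)&(s<k+12)
        if i.sum()>1: print(k,i.sum(),Q[i,2].max().round(1),b[i].min().round(1),b[i].max().round(1))
```

```text
holder
118
[403. 208. 172.] [481. 287. 196.] ((442.3893737792969, 247.04946899414062), (58.1475715637207, 57.703311920166016), 51.18369674682617) [441. 247. 187.]
308
[402. 208.  20.] [477. 283. 172.] ((441.9222717285156, 245.3160858154297), (56.95928955078125, 56.97941589355469), 49.43526077270508) [442. 248.  94.]
small
201
[563. 256.  60.] [614. 306. 147.] ((588.2282104492188, 281.7362060546875), (43.291648864746094, 42.60915756225586), 18.175142288208008) [588. 282. 107.]
shaker
256
[ 502. -304.   15.] [ 563. -217.   49.] ((533.8818969726562, -261.32354736328125), (41.010009765625, 88.35098266601562), 24.599031448364258) [ 532. -257.   33.]
tray
942
[ 597. -190.   10.] [745. 220.  26.] ((670.98486328125, 15.086929321289062), (148.32884216308594, 409.8417053222656), 0.18974709510803223) [671.  20.  16.]
bottle
451
[756. 243.  30.] [857. 297. 193.] ((805.5958251953125, 268.27606201171875), (55.283809661865234, 98.00904846191406), 85.70082092285156) [783. 265. 136.]
chilli
508
[ 600. -439.   30.] [ 703. -353.  118.] ((657.9796142578125, -393.0069274902344), (93.66109466552734, 70.32
[... 1731 characters left out ...]
50927734375), (97.14210510253906, 70.17581176757812), 27.283191680908203) [ 657. -402.   88.]
tin
257
[618. 355.  35.] [720. 440.  66.] ((668.8927612304688, 397.6160888671875), (101.87390899658203, 83.93660736083984), 2.6350786685943604) [665. 397.  52.]
partition
79
[602. -59.  27.] [743. -36.  40.] ((672.6617431640625, -41.24760437011719), (20.95433235168457, 139.49562072753906), 83.89934539794922) [673. -42.  32.]
axis [ 0.48723448 -0.87327119] [ 529.13368409 -270.27449489] -43.945809725184596 45.348421511978806
-50 16 44.8 -20.7 11.6
-38 41 47.6 -25.0 13.8
-26 48 46.6 -22.4 15.6
-14 46 45.7 -24.5 15.3
-2 46 42.0 -23.4 15.3
10 38 39.6 -18.7 13.7
22 37 40.2 -19.2 14.6
34 37 35.2 -18.3 13.1
```

```bash
cat >> h.py <<'E'
from scipy.spatial.transform import Rotation as Ro
def st():
    s=read_state(); R=Ro.from_quat(s["ee_rot"]).as_matrix()
    print("t",round(s["clock"],1),"pos",s["position"].round(1),"z",R[:,2].round(3),"y",R[:,1].round(3),"J",s["joints"].round(2),"F",s["contact_force"].round(1),"w",round(s["gripper_width"],1),"gf",round(s["grasp_force"],1))
    return s["position"],R
def to(p,z,y,grasp=True):
    """row (m, rad) that brings the grasp point (or TCP) to p with approach z, closing axis y"""
    p0,R0=st(); z=np.array(z,float);z/=np.linalg.norm(z);y=np.array(y,float);y-=z*(y@z);y/=np.linalg.norm(y)
    R=np.column_stack([np.cross(y,z),y,z]); p=np.array(p,float)+(19*z if grasp else 0)
    print("row",np.r_[R0.T@(p-p0)/1000,Ro.from_matrix(R0.T@R).as_rotvec()].round(3).tolist())
def az(d): return np.array([np.cos(np.radians(d)),np.sin(np.radians(d)),0])
E
python3 - <<'E'
from h import *
to([450,-30,270],[0,0,-1],az(-170),False)
E
```

```text
t 0.1 pos [229.7 580.7 230.3] z [-0.001 -0.002 -1.   ] y [-0.368 -0.93   0.002] J [ 1.45  0.39  0.01 -0.   -1.19 -0.26] F [-0.6  0.4 -0.3] w 85.1 gf 0.0
row [0.43, 0.487, -0.039, 0.002, -0.001, 1.019]
```

```bash
python3 -m handwheel '[[0.05,0.05,-0.04,0,0,0.1,1],[0.43,0.487,-0.04,0,0,1.019,1],[0.43,0.487,-0.04,0,0,1.019,1],[0.43,0.487,-0.04,0,0,1.019,1],[0.43,0.487,-0.04,0,0,1.019,1],[0.43,0.487,-0.04,0,0,1.019,1],[0.43,0.487,-0.04,0,0,1.019,1],[0.43,0.487,-0.04,0,0,1.019,1],[0.43,0.487,-0.04,0,0,1.019,1],[0.43,0.487,-0.04,0,0,1.019,1]]'
python3 - <<'E'
from h import *
a=az(-63)
to([533,-263,130],-.5*a+[0,0,-.866],az(-153))
E
```

```text
clock: 1.35
position: [439.7, -0.9, 270.9]
ee_rot: [0.766, -0.642, 0.0, -0.0]
contact_force: [0.6, 0.9, 0.6]
gripper_width: 85.3
grasp_force: 0.0
t 1.4 pos [439.7  -0.9 270.9] z [ 0.  0. -1.] y [-0.985 -0.174 -0.   ] J [ 0.37  0.03 -0.35 -0.   -1.19 -0.19] F [0.6 0.9 0.6] w 85.3 gf 0.0
row [0.265, -0.043, 0.157, -0.078, -0.52, -0.289]
```

```bash
python3 -m handwheel '[[0.265,-0.043,0.1,-0.078,-0.52,-0.289,1],[0.265,-0.043,0.1,-0.078,-0.52,-0.289,1],[0.265,-0.043,0.1,-0.078,-0.52,-0.289,1],[0.265,-0.043,0.1,-0.078,-0.52,-0.289,1],[0.265,-0.043,0.1,-0.078,-0.52,-0.289,1],[0.265,-0.043,0.157,-0.078,-0.52,-0.289,1],[0.265,-0.043,0.157,-0.078,-0.52,-0.289,1]]'
python3 - <<'E'
from h import *
a=az(-63)
to([536,-269,22],-.5*a+[0,0,-.866],az(-153))
p,P=look("top","t1")
cv2.imwrite("pics/t1c.png",crop(p,300,420,130,250,5))
E
```

```text
clock: 2.22
position: [524.8, -251.7, 107.7]
ee_rot: [0.821, -0.506, -0.228, -0.135]
contact_force: [-0.1, 0.7, 0.3]
gripper_width: 85.3
grasp_force: 0.0
t 2.2 pos [ 524.8 -251.7  107.7] z [-0.237  0.452 -0.86 ] y [-0.892 -0.451  0.009] J [-0.36  0.66  0.17 -0.35 -1.51  0.92] F [-0.1  0.7  0.3] w 85.3 gf 0.0
row [0.062, -0.003, 0.082, 0.006, 0.012, -0.007]
```

View pics/t1c.png

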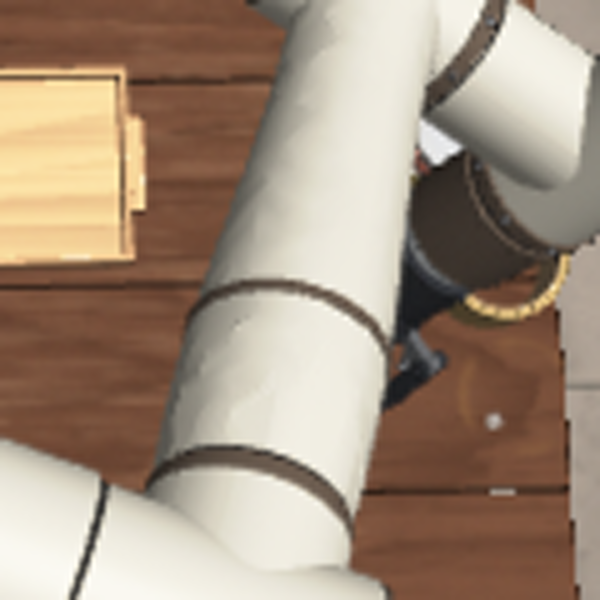

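The arm hides the shaker from the top camera. The gripper leans towards the cap side and clears the chilli jar, so I go down and grip.

```bash
python3 -m handwheel '[[0.06,-0.003,0.02,0,0.012,0,1],[0.06,-0.003,0.02,0,0.012,0,1],[0.06,-0.003,0.078,0,0.012,0,1],[0.06,-0.003,0.078,0,0.012,0,1],[0.06,-0.003,0.078,0,0.012,0,1],[0.06,-0.003,0.078,0,0.012,0,-1],[0.06,-0.003,0.078,0,0.012,0,-1],[0.06,-0.003,0.078,0,0.012,0,-1],[0.06,-0.003,0.078,0,0.012,0,-1],[0.06,-0.003,0.078,0,0.012,0,-1]]'
python3 - <<'E'
from h import *
a=az(-63)
to([536,-269,22],-.5*a+[0,0,-.866],az(-153))
E
```

```text
clock: 3.52
position: [536.5, -263.4, 18.1]
ee_rot: [0.825, -0.505, -0.216, -0.132]
contact_force: [-1.0, -0.2, 6.3]
gripper_width: 35.9
grasp_force: 58.2
t 3.5 pos [ 536.5 -263.4   18.1] z [-0.223  0.435 -0.872] y [-0.891 -0.455  0.001] J [-0.37  0.77  0.14 -0.34 -1.36  0.98] F [-1.  -0.2  6.3] w 35.9 gf 58.2
row [0.002, 0.003, 0.013, 0.001, -0.012, 0.0]
```

```bash
python3 -m handwheel '[[0,0,0,0,0,0,0.7],[0,0,0,0,0,0,0.7],[0,0,0,0,0,0,0.7],[0,0,0.005,0,0,0,0.7],[0,0,0.01,0,0,0,0.7],[0,0,0.01,0,0,0,0.7],[0,0,0.01,0,0,0,0.7]]'
python3 - <<'E'
from h import *
a=az(-63)
to([536,-269,22],-.5*a+[0,0,-.866],az(-153))
E
```

```text
clock: 4.4
position: [534.4, -258.1, 7.5]
ee_rot: [0.825, -0.506, -0.216, -0.132]
contact_force: [-0.1, -0.1, -0.2]
gripper_width: 72.7
grasp_force: 0.0
t 4.4 pos [ 534.4 -258.1    7.5] z [-0.223  0.436 -0.872] y [-0.891 -0.454  0.001] J [-0.36  0.77  0.13 -0.35 -1.33  0.98] F [-0.1 -0.1 -0.2] w 72.7 gf 0.0
row [0.002, 0.003, 0.001, 0.0, -0.012, -0.0]
```

```bash
python3 -m handwheel '[[0,0,0,0,0,0,-1],[0,0,0,0,0,0,-1],[0,0,0,0,0,0,-1],[0,0,0,0,0,0,-1],[0,0,0,0,0,0,-1],[0,0,0,0,0,0,-1]]'
python3 - <<'E'
from h import *
a=az(-63)
to([536,-269,102],-.5*a+[0,0,-.866],az(-153))
E
```

```text
clock: 5.15
position: [534.7, -258.4, 8.1]
ee_rot: [0.825, -0.506, -0.215, -0.132]
contact_force: [0.8, -1.9, 5.6]
gripper_width: 38.3
grasp_force: 59.9
t 5.2 pos [ 534.7 -258.4    8.1] z [-0.222  0.436 -0.872] y [-0.891 -0.454 -0.   ] J [-0.36  0.77  0.13 -0.35 -1.33  0.98] F [ 0.8 -1.9  5.6] w 38.3 gf 59.9
row [-0.037, 0.004, -0.068, -0.0, -0.013, -0.0]
```

```bash
python3 -m handwheel '[[-0.01,0,-0.018,0,0,0,-1],[-0.02,0,-0.035,0,0,0,-1],[-0.045,0.004,-0.075,0,0,0,-1],[-0.072,0.004,-0.125,0,0,0,-1],[-0.072,0.004,-0.125,0,0,0,-1],[-0.072,0.004,-0.125,0,0,0,-1]]'
python3 - <<'E'
from h import *
a=az(-63)
to([536,-200,200],.866*a+[0,0,-.5],az(-153))
p,P=look("scene","s2")
cv2.imwrite("pics/s2c.png",crop(p,220,370,180,300,5))
E
```

```text
clock: 5.9
position: [529.9, -258.1, 152.4]
ee_rot: [0.825, -0.506, -0.216, -0.133]
contact_force: [0.5, -0.2, -0.6]
gripper_width: 38.0
grasp_force: 60.2
t 5.9 pos [ 529.9 -258.1  152.4] z [-0.222  0.437 -0.872] y [-0.891 -0.453 -0.001] J [-0.36  0.61  0.22 -0.34 -1.57  0.9 ] F [ 0.5 -0.2 -0.6] w 38.0 gf 60.2
row [-0.047, -0.032, -0.017, -0.0, 1.559, -0.001]
```

View pics/s2c.png

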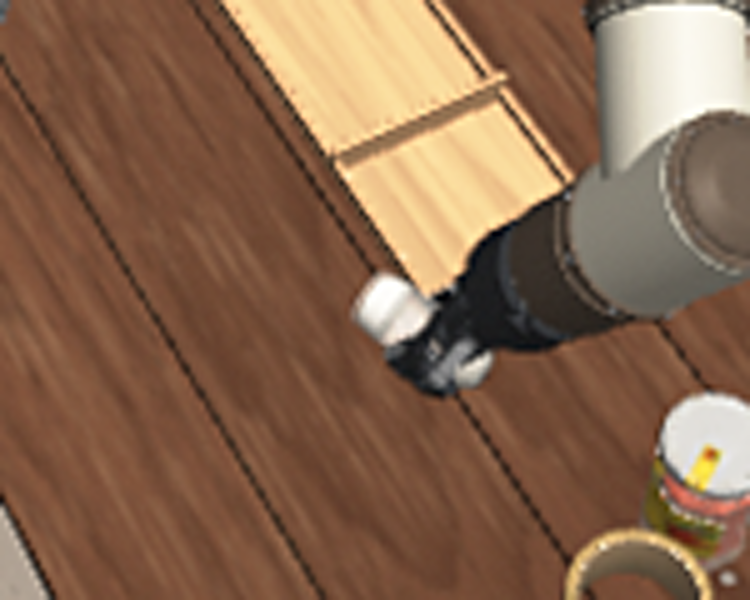

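Run:
```python
from h import *
to([500,-120,240],.866*az(-40)+[0,0,-.5],az(-130))
```

```text
t 6.0 pos [ 529.5 -258.   151.3] z [-0.224  0.437 -0.871] y [-0.891 -0.454  0.001] J [-0.36  0.62  0.22 -0.34 -1.57  0.9 ] F [-0.5 -0.8 -2.1] w 38.0 gf 60.2
row [-0.145, -0.043, -0.01, 0.119, 1.538, -0.429]
```

```bash
python3 -m handwheel '[[-0.03,-0.01,-0.01,0.02,0.18,-0.05,-1],[-0.06,-0.02,-0.01,0.04,0.36,-0.1,-1],[-0.09,-0.03,-0.01,0.055,0.54,-0.15,-1],[-0.12,-0.04,-0.01,0.06,0.72,-0.2,-1],[-0.145,-0.043,-0.01,0.07,0.9,-0.25,-1],[-0.145,-0.043,-0.01,0.085,1.08,-0.3,-1],[-0.145,-0.043,-0.01,0.1,1.26,-0.35,-1],[-0.145,-0.043,-0.01,0.119,1.44,-0.4,-1],[-0.145,-0.043,-0.01,0.119,1.538,-0.429,-1],[-0.145,-0.043,-0.01,0.119,1.538,-0.429,-1]]'
python3 - <<'E'
from h import *
to([500,-120,240],.866*az(-40)+[0,0,-.5],az(-130))
E
```

```text
clock: 7.2
position: [519.4, -140.0, 246.1]
ee_rot: [0.838, -0.357, 0.382, 0.158]
contact_force: [-0.1, -0.2, -0.2]
gripper_width: 38.0
grasp_force: 60.4
t 7.2 pos [ 519.4 -140.   246.1] z [ 0.527 -0.538 -0.658] y [-0.719 -0.695 -0.007] J [-0.07  0.02 -1.01  1.85 -0.55 -0.87] F [-0.1 -0.2 -0.2] w 38.0 gf 60.4
row [-0.019, -0.002, 0.002, 0.08, 0.194, -0.066]
```

Run:
```python
from h import *
to([660,60,180],.866*az(-15)+[0,0,-.5],az(-105))
```

```text
t 7.2 pos [ 519.4 -140.   246.1] z [ 0.527 -0.538 -0.658] y [-0.719 -0.695 -0.007] J [-0.07  0.02 -1.01  1.85 -0.55 -0.87] F [-0.1 -0.2 -0.2] w 38.0 gf 60.4
row [-0.079, -0.248, 0.027, 0.436, 0.188, -0.32]
```

```bash
python3 -m handwheel '[[-0.016,-0.05,0.005,0.04,0.02,-0.03,-1],[-0.032,-0.1,0.01,0.12,0.05,-0.1,-1],[-0.047,-0.15,0.016,0.2,0.09,-0.15,-1],[-0.063,-0.2,0.022,0.28,0.12,-0.2,-1],[-0.079,-0.248,0.027,0.36,0.16,-0.26,-1],[-0.079,-0.248,0.027,0.436,0.188,-0.32,-1],[-0.079,-0.248,0.027,0.436,0.188,-0.32,-1],[-0.079,-0.248,0.027,0.436,0.188,-0.32,-1]]'
python3 - <<'E'
from h import *
to([660,60,180],.866*az(-15)+[0,0,-.5],az(-105))
E
```

```text
clock: 8.2
position: [676.4, 120.1, 243.7]
ee_rot: [0.873, -0.141, 0.455, 0.103]
contact_force: [0.3, -0.8, -1.3]
gripper_width: 38.4
grasp_force: 60.4
t 8.2 pos [676.4 120.1 243.7] z [ 0.765 -0.309 -0.565] y [-0.341 -0.939  0.052] J [ 0.29  0.28 -0.76  2.05 -0.62 -0.93] F [ 0.3 -0.8 -1.3] w 38.4 gf 60.4
row [-0.051, 0.057, 0.061, 0.101, 0.079, -0.002]
```

```bash
cat > kin.py <<'E'
import numpy as np
from scipy.optimize import least_squares
from scipy.spatial.transform import Rotation as Ro
D=[([1.4526,.3855,.0068,-.0004,-1.194,-.2586],[229.7,580.7,230.3],[-.001,-.002,-1],[-.368,-.93,.002]),
([.37,.03,-.35,0,-1.19,-.19],[439.7,-.9,270.9],[0,0,-1],[-.985,-.174,0]),
([-.36,.66,.17,-.35,-1.51,.92],[524.8,-251.7,107.7],[-.237,.452,-.86],[-.892,-.451,.009]),
([-.37,.77,.14,-.34,-1.36,.98],[536.5,-263.4,18.1],[-.223,.435,-.872],[-.891,-.455,.001]),
([-.36,.77,.13,-.35,-1.33,.98],[534.5,-258.2,7.7],[-.223,.436,-.872],[-.891,-.454,.001]),
([-.36,.61,.22,-.34,-1.57,.90],[529.9,-258.1,152.4],[-.222,.437,-.872],[-.891,-.453,-.001]),
([-.07,.02,-1.01,1.85,-.55,-.87],[519.4,-140,246.1],[.527,-.538,-.658],[-.719,-.695,-.007]),
([.29,.28,-.76,2.05,-.62,-.93],[676.4,120.1,243.7],[.765,-.309,-.565],[-.341,-.939,.052])]
rz=lambda a:Ro.from_euler('z',a); ry=lambda a:Ro.from_euler('y',a); rx=lambda a:Ro.from_euler('x',a)
def fk(q,P,s4=1,s6=1):
    A=rz(q[0]); B=A*ry(q[1]); C=B*ry(-q[2]); E=C*rx(s4*q[3]); F=E*ry(-q[4]); G=F*rx(s6*q[5])
    p=A.apply([P[0],P[1],P[2]])+B.apply([0,0,P[3]])+C.apply([P[4],0,P[5]])+E.apply([0,P[9],0])+F.apply([P[6],P[7],P[8]])
    R=(G*Ro.from_rotvec(P[10:13])).as_matrix(); return p,R
def fit(s4,s6):
    best=None
    for g in ([0,np.pi/2,0],[2,2,0],[0,1.2,1.2],[1.2,-1.2,1.2],[-1.2,-1.2,1.2],[1.2,1.2,1.2]):
        def r(P):
            o=[]
            for q,p,z,y in D:
                pp,R=fk(q,P,s4,s6); o+=list((pp-p)/5)+list((R[:,2]-z)*100)+list((R[:,1]-y)*100)
            return o
        f=least_squares(r,[0,0,250,400,350,0,250,0,0,0]+g,x_scale=[100]*10+[1]*3)
        if best is None or f.cost<best.cost: best=f
    return best
if __name__=="__main__":
    for s4 in(1,-1):
        for s6 in(1,-1):
            b=fit(s4,s6); print(s4,s6,b.cost.round(2),b.x.round(2).tolist())
E
python3 kin.py
```

```text
1 1 60361.18 [165.26, -230.92, 35.47, 454.3, 481.42, -44.82, 42.29, -1477852.16, -212.16, 1478022.97, 2.51, -0.18, 2.31]
1 -1 42641.08 [165.33, -230.94, 35.49, 454.26, 481.44, -44.89, 42.23, 449427.76, -212.23, -449256.95, -1.03, 0.8, -0.74]
-1 1 70286.54 [2.55, 1.72, 158.85, 563.47, 425.36, -2.4, 291.53, 82276373.51, -4.62, -82276534.88, -2.17, 0.1, -2.17]
-1 -1 3.99 [3.11, 0.97, 157.96, 562.65, 422.58, -0.84, 292.21, 5999.23, -2.93, -6159.95, -1.21, 1.21, -1.21]
```

```bash
cat > ik.py <<'E'
from kin import *
P=[3.11,.97,157.96,562.65,422.58,-.84,292.21,-160.7,-2.93,0,-1.21,1.21,-1.21]
LO=np.array([-3.14,-1.21,-1.07,-3.16,-2.99,-3.1]);HI=np.array([3.14,2.06,1.41,2.05,-.16,3.1])
def pose(p,z,y):
    z=np.array(z,float);z/=np.linalg.norm(z);y=np.array(y,float);y-=z*(y@z);y/=np.linalg.norm(y)
    return np.array(p,float)+19*z,np.column_stack([np.cross(y,z),y,z])
def ik(p,R,seeds=None,n=25):
    rng=np.random.default_rng(0); S=[]
    for s in (seeds if seeds is not None else rng.uniform(LO,HI,(n,6))):
        def r(q):
            a,B=fk(q,P,-1,-1); return np.r_[(a-p)/100,(B-R).ravel()]
        f=least_squares(r,np.clip(s,LO+.03,HI-.03),bounds=(LO+.02,HI-.02),max_nfev=60)
        if f.cost<1e-5 and not any(np.abs(f.x-k).max()<.05 for k in S): S.append(f.x)
    return S
def az(d): return np.array([np.cos(np.radians(d)),np.sin(np.radians(d)),0])
def dirn(yaw,pitch): return np.cos(np.radians(pitch))*az(yaw)-[0,0,np.sin(np.radians(pitch))]
E
python3 - <<'E'
from ik import *
for yaw in(-60,-30,0,30,60):
    print("jar",yaw,[s.round(2).tolist() for s in ik(*pose([665,70,66],dirn(yaw,30),az(yaw-90)))])
for yaw,pit in((50,0),(50,15),(-40,0),(-40,15)):
  for sg in(1,-1):
    print("hold",yaw,pit,sg,[s.round(2).tolist() for s in ik(*pose([442,247,85],dirn(yaw,pit),sg*az(yaw-90)))])
E
```

```text
jar -60 [[0.49, 0.72, -0.66, 1.49, -1.05, -1.34]]
jar -30 []
jar 0 [[-0.21, 0.61, -0.68, -2.88, -0.77, -1.65]]
jar 30 [[-0.22, 0.59, -0.3, -1.87, -0.66, -2.34]]
jar 60 [[-0.18, 0.67, -0.05, -1.35, -0.99, -2.58]]
hold 50 0 1 [[-0.17, 0.98, -0.77, -2.09, -1.66, -1.42]]
hold 50 0 -1 [[-0.17, 0.98, -0.77, -2.1, -1.66, 1.73]]
hold 50 15 1 [[-0.14, 0.71, -0.78, -2.1, -1.27, -1.64]]
hold 50 15 -1 [[-0.14, 0.71, -0.79, -2.11, -1.27, 1.51]]
hold -40 0 1 [[1.16, 0.85, -0.95, 1.29, -1.51, -1.79]]
hold -40 0 -1 [[1.16, 0.85, -0.95, 1.29, -1.51, 1.35]]
hold -40 15 1 [[1.12, 0.7, -0.97, 1.35, -1.29, -1.67]]
hold -40 15 -1 [[1.12, 0.7, -0.97, 1.35, -1.29, 1.47]]
```

```bash
python3 - <<'E'
from ik import *
q0=np.array([.29,.28,-.76,2.0,-.62,-.93])
def links(q):
    A=rz(q[0]);B=A*ry(q[1]);C=B*ry(-q[2]);E=C*rx(-q[3]);F=E*ry(-q[4]);o=A.apply(P[:3]);e=o+B.apply([0,0,P[3]]);w=e+C.apply([P[4],0,P[5]]);v=w+F.apply([0,-160.7,0]);return [x.round().tolist() for x in(e,w,v)]
for y in(5,30):
  for yaw in(-75,-60,-45):
   for z in(150,60):
    print(y,yaw,z,[(s.round(2).tolist(),links(s)) for s in ik(*pose([665,y,z],dirn(yaw,30),az(yaw-90)),[q0,[.49,.72,-.66,1.49,-1.05,-1.34]])])
E
python3 - <<'E'
from h import *
to([620,20,190],.866*az(-60)+[0,0,-.5],az(-150))
E
```

```text
5 -75 150 [([0.47, 0.64, -0.51, 1.16, -1.18, -1.12], [[302.0, 153.0, 610.0], [456.0, 231.0, 224.0], [604.0, 235.0, 285.0]])]
5 -75 60 [([0.45, 0.76, -0.55, 1.25, -1.11, -1.29], [[353.0, 170.0, 565.0], [449.0, 217.0, 156.0], [604.0, 235.0, 194.0]])]
5 -60 150 [([0.38, 0.56, -0.69, 1.52, -1.03, -1.2], [[279.0, 113.0, 635.0], [403.0, 162.0, 234.0], [547.0, 211.0, 284.0]])]
5 -60 60 [([0.34, 0.7, -0.72, 1.67, -1.03, -1.4], [[344.0, 123.0, 589.0], [402.0, 144.0, 171.0], [546.0, 211.0, 194.0]])]
5 -45 150 [([0.21, 0.49, -0.81, 1.99, -0.92, -1.29], [[264.0, 57.0, 653.0], [372.0, 80.0, 246.0], [497.0, 174.0, 284.0]])]
5 -45 60 []
30 -75 150 [([0.51, 0.65, -0.48, 1.12, -1.2, -1.11], [[300.0, 169.0, 605.0], [456.0, 257.0, 223.0], [604.0, 260.0, 285.0]])]
30 -75 60 [([0.49, 0.77, -0.52, 1.2, -1.13, -1.27], [[349.0, 189.0, 560.0], [450.0, 243.0, 153.0], [604.0, 260.0, 194.0]])]
30 -60 150 [([0.43, 0.57, -0.67, 1.47, -1.05, -1.19], [[278.0, 130.0, 632.0], [403.0, 188.0, 232.0], [547.0, 236.0, 284.0]])]
30 -60 60 [([0.4, 0.71, -0.7, 1.6, -1.03, -1.38], [[340.0, 144.0, 585.0], [402.0, 170.0, 168.0], [546.0, 236.0, 194.0]])]
30 -45 150 [([0.28, 0.5, -0.8, 1.92, -0.93, -1.28], [[264.0, 76.0, 651.0], [372.0, 106.0, 244.0], [497.0, 199.0, 284.0]])]
30 -45 60 []
t 8.2 pos [676.4 120.1 243.7] z [ 0.765 -0.309 -0.565] y [-0.341 -0.939  0.052] J [ 0.29  0.28 -0.76  2.05 -0.62 -0.93] F [ 0.3 -0.8 -1.3] w 38.4 gf 60.4
row [-0.061, 0.12, 0.034, -0.565, 0.056, 0.415]
```

```bash
cat >> ik.py <<'E'
def path(q0,T,n=12):
    """follow straight tool path to target pose T; print joints, or where it breaks"""
    p0,R0=fk(q0,P,-1,-1); w=Ro.from_matrix(R0.T@T[1]).as_rotvec(); q=np.array(q0); ok=True
    for k in range(1,n+1):
        s=ik(p0+(T[0]-p0)*k/n,R0@Ro.from_rotvec(w*k/n).as_matrix(),[q])
        if not s: print("breaks at",k,q.round(2)); return None
        if np.abs(s[0]-q).max()>.5: print("jump",k)
        q=s[0]
    print("end",q.round(2)); return q
E
python3 - <<'E'
from ik import *
q0=np.array([.29,.28,-.76,2.03,-.62,-.93])
M=pose([480,20,230],[0,0,-1],az(-165))
for m in(-165,-190,-140,-120,-90,-60):
    print("M",m); q=path(q0,pose([500,0,240],[0,0,-1],az(m)))
    if q is not None:
        for yaw in(45,60):
            print(" T",yaw); r=path(q,pose([665,70,150],dirn(yaw,30),az(yaw-90)))
            if r is not None: path(r,pose([665,70,55],dirn(yaw,30),az(yaw-90)),4)
E
```

```text
M -165
end [ 0.32  0.18 -0.31 -0.   -1.08 -0.06]
 T 45
breaks at 6 [ 0.37  0.14 -0.72  0.47 -0.25  0.26]
 T 60
jump 7
jump 8
breaks at 10 [-0.03  0.32 -0.23 -1.11 -0.62  2.8 ]
M -190
end [ 0.32  0.18 -0.31 -0.   -1.08 -0.5 ]
 T 45
breaks at 5 [ 0.41  0.12 -0.72  0.56 -0.4  -0.31]
 T 60
breaks at 5 [ 0.39  0.11 -0.7   0.44 -0.34 -0.12]
M -140
end [ 0.32  0.18 -0.31 -0.   -1.08  0.37]
 T 45
jump 8
breaks at 11 [-0.03  0.34 -0.23 -1.2  -0.54  3.  ]
 T 60
breaks at 10 [-0.02  0.33 -0.2  -1.04 -0.67  2.83]
M -120
end [ 0.32  0.18 -0.31 -0.   -1.08  0.72]
 T 45
breaks at 11 [-0.02  0.34 -0.22 -1.16 -0.57  3.02]
 T 60
breaks at 10 [-0.02  0.34 -0.18 -1.   -0.71  2.88]
M -90
end [ 0.32  0.18 -0.31 -0.   -1.09  1.25]
 T 45
breaks at 11 [-0.03  0.35 -0.2  -1.13 -0.61  3.07]
 T 60
breaks at 10 [-0.02  0.36 -0.15 -0.96 -0.77  2.97]
M -60
end [ 0.32  0.18 -0.31 -0.   -1.09  1.77]
 T 45
breaks at 10 [ 0.03  0.32 -0.2  -0.93 -0.62  2.92]
 T 60
breaks at 10 [-0.03  0.37 -0.12 -0.94 -0.84  3.07]
```

```bash
python3 - <<'E'
from ik import *
q0=np.array([.29,.28,-.76,2.03,-.62,-.93])
for m in(-220,-245,-270):
    print("M",m); q=path(q0,pose([500,0,240],[0,0,-1],az(m)))
    if q is not None:
        for yaw in(45,60):
            print(" T",yaw); r=path(q,pose([665,70,150],dirn(yaw,30),az(yaw-90)))
            if r is not None: path(r,pose([665,70,55],dirn(yaw,30),az(yaw-90)),4)
E
python3 - <<'E'
from h import *
to([500,0,240],[0,0,-1],az(-245))
E
```

```text
M -220
end [ 0.33  0.18 -0.31  0.   -1.08 -1.02]
 T 45
breaks at 5 [ 0.38  0.12 -0.82  0.93 -0.38 -1.01]
 T 60
end [-0.16  0.53 -0.03 -1.26 -1.01 -2.76]
end [-0.19  0.69 -0.06 -1.36 -0.99 -2.55]
M -245
end [ 0.33  0.18 -0.31  0.   -1.08 -1.46]
 T 45
end [-0.15  0.47 -0.15 -1.41 -0.78 -2.77]
end [-0.2   0.64 -0.18 -1.58 -0.81 -2.48]
 T 60
end [-0.16  0.53 -0.03 -1.26 -1.01 -2.76]
end [-0.19  0.69 -0.06 -1.36 -0.99 -2.55]
M -270
end [ 0.33  0.18 -0.31  0.   -1.08 -1.9 ]
 T 45
end [-0.15  0.47 -0.15 -1.41 -0.78 -2.77]
end [-0.2   0.64 -0.18 -1.58 -0.81 -2.48]
 T 60
end [-0.16  0.53 -0.03 -1.26 -1.01 -2.76]
end [-0.19  0.69 -0.06 -1.36 -0.99 -2.55]
t 8.2 pos [676.4 120.1 243.7] z [ 0.765 -0.309 -0.565] y [-0.341 -0.939  0.052] J [ 0.29  0.28 -0.76  2.05 -0.62 -0.93] F [ 0.3 -0.8 -1.3] w 38.4 gf 60.4
row [-0.097, 0.172, -0.085, -1.105, -0.522, 2.153]
```

```bash
python3 -m handwheel '[[-0.02,0.034,-0.04,-0.07,-0.033,0.14,-1],[-0.04,0.07,-0.06,-0.14,-0.066,0.27,-1],[-0.06,0.11,-0.085,-0.21,-0.1,0.41,-1],[-0.08,0.14,-0.085,-0.28,-0.133,0.55,-1],[-0.097,0.172,-0.085,-0.35,-0.166,0.69,-1],[-0.097,0.172,-0.085,-0.43,-0.2,0.84,-1],[-0.097,0.172,-0.085,-0.51,-0.24,1.0,-1],[-0.097,0.172,-0.085,-0.59,-0.28,1.15,-1],[-0.097,0.172,-0.085,-0.67,-0.317,1.31,-1],[-0.097,0.172,-0.085,-0.75,-0.355,1.46,-1]]'
python3 - <<'E'
from h import *
to([500,0,240],[0,0,-1],az(-245))
E
```

```text
clock: 9.45
position: [499.6, -0.6, 221.0]
ee_rot: [-0.526, 0.829, -0.185, -0.043]
contact_force: [0.2, -0.6, -1.4]
gripper_width: 38.2
grasp_force: 60.4
t 9.4 pos [499.6  -0.6 221. ] z [ 0.124 -0.351 -0.928] y [-0.888  0.377 -0.262] J [ 0.53  0.15 -0.56  0.45 -0.99 -1.25] F [ 0.2 -0.6 -1.4] w 38.2 gf 60.4
row [-0.001, -0.0, -0.0, -0.352, -0.168, 0.687]
```

```bash
python3 -m handwheel '[[0,0,0,-0.07,-0.034,0.14,-1],[0,0,0,-0.14,-0.067,0.275,-1],[0,0,0,-0.21,-0.1,0.41,-1],[0,0,0,-0.28,-0.134,0.55,-1],[0,0,0,-0.352,-0.168,0.687,-1],[0,0,0,-0.352,-0.168,0.687,-1]]'
python3 - <<'E'
from h import *
to([665,70,150],np.cos(.5236)*az(55)+[0,0,-.5],az(-35))
E
```

```text
clock: 10.2
position: [500.1, -1.5, 221.4]
ee_rot: [-0.218, 0.976, -0.001, 0.0]
contact_force: [0.0, 0.7, -2.0]
gripper_width: 38.4
grasp_force: 60.4
t 10.2 pos [500.1  -1.5 221.4] z [ 0.001 -0.002 -1.   ] y [-0.426  0.905 -0.002] J [ 0.32  0.18 -0.31  0.   -1.08 -1.46] F [ 0.   0.7 -2. ] w 38.4 gf 60.4
row [-0.194, 0.003, 0.081, -1.336, 0.358, 2.312]
```

```bash
python3 -m handwheel '[[-0.01,0,0,-0.089,0.024,0.154,-1],[-0.02,0,0,-0.178,0.048,0.308,-1],[-0.04,0,0,-0.267,0.072,0.462,-1],[-0.05,0,0,-0.356,0.095,0.617,-1],[-0.06,0,0,-0.445,0.119,0.771,-1],[-0.08,0,0,-0.534,0.143,0.925,-1],[-0.09,0,0,-0.623,0.167,1.079,-1],[-0.1,0,0,-0.713,0.191,1.233,-1],[-0.11,0,0,-0.802,0.215,1.387,-1],[-0.12,0,0,-0.891,0.239,1.541,-1]]';python3 - <<'E'
from h import *
to([665,70,160],np.cos(.5236)*az(55)+[0,0,-.5],az(-35))
E
```

```text
clock: 11.45
position: [608.3, 51.2, 220.2]
ee_rot: [0.52, 0.754, 0.355, -0.187]
contact_force: [0.1, -0.5, -1.6]
gripper_width: 38.3
grasp_force: 60.4
t 11.4 pos [608.3  51.2 220.2] z [ 0.087  0.729 -0.679] y [0.917 0.208 0.341] J [-0.1   0.43  0.1  -0.86 -1.34 -2.42] F [ 0.1 -0.5 -1.6] w 38.3 gf 60.4
row [-0.05, 0.044, 0.077, -0.448, 0.119, 0.767]
```

```bash
python3 -m handwheel '[[-0.01,0.008,0.015,-0.089,0.024,0.154,-1],[-0.02,0.017,0.03,-0.178,0.048,0.308,-1],[-0.03,0.026,0.045,-0.267,0.072,0.462,-1],[-0.04,0.035,0.06,-0.356,0.095,0.617,-1],[-0.05,0.044,0.077,-0.448,0.119,0.767,-1],[-0.05,0.044,0.077,-0.448,0.119,0.767,-1],[-0.05,0.044,0.077,-0.448,0.119,0.767,-1]]';python3 - <<'E'
from h import *
to([665,70,75],np.cos(.5236)*az(55)+[0,0,-.5],az(-35))
p,P=look("scene","s3"); p2,_=look("top","t3")
cv2.imwrite("pics/s3c.png",np.hstack([crop(p,220,340,130,250,4),crop(p2,200,300,80,200,4)]))
E
```

```text
clock: 12.32
position: [675.4, 84.0, 152.0]
ee_rot: [0.766, 0.404, 0.444, -0.23]
contact_force: [0.7, -0.3, 0.0]
gripper_width: 38.1
grasp_force: 60.4
t 12.3 pos [675.4  84.  152. ] z [ 0.495  0.711 -0.499] y [ 0.823 -0.568  0.007] J [-0.16  0.5  -0.07 -1.3  -0.94 -2.78] F [ 0.7 -0.3  0. ] w 38.1 gf 60.4
row [-0.075, -0.001, 0.042, -0.002, -0.001, 0.009]
```

View pics/s3c.png

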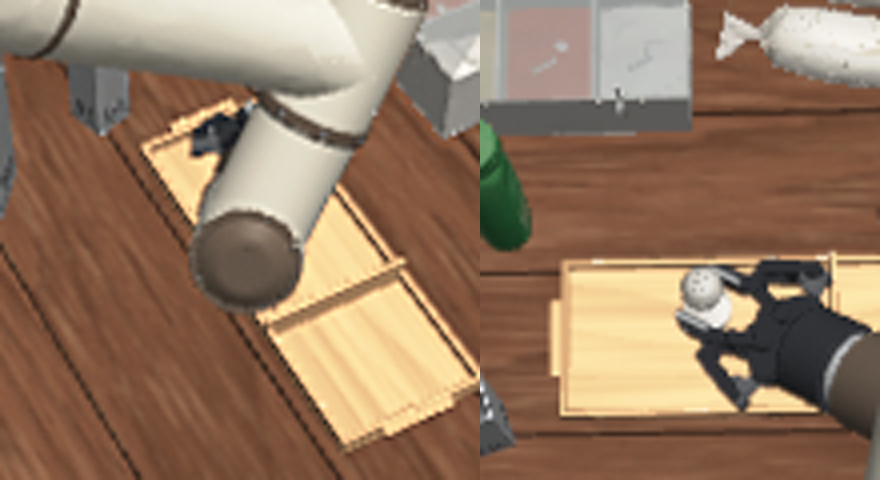

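The jar is upright over the big bay (dome with its holes facing the top camera at about (255,150) in the top picture). Lowering it now.

```bash
python3 -m handwheel '[[-0.037,0,0.021,0,0,0,-1],[-0.075,-0.001,0.042,0,0,0,-1],[-0.077,-0.001,0.044,0,0,0,-1],[-0.079,-0.001,0.045,0,0,0,-1],[-0.081,-0.001,0.046,0,0,0,-1]]';python3 -m handwheel '[[-0.003,0,0.0015,0,0,0,-1],[-0.003,0,0.0015,0,0,0,-1]]';python3 -m handwheel '[[-0.003,0,0.0015,0,0,0,-1],[-0.003,0,0.0015,0,0,0,-1]]'
```

```text
clock: 13.05
position: [676.1, 84.0, 61.1]
ee_rot: [0.766, 0.403, 0.446, -0.229]
contact_force: [-0.8, -0.4, -1.5]
gripper_width: 38.4
grasp_force: 60.4
clock: 13.3
position: [674.8, 83.9, 55.8]
ee_rot: [0.767, 0.402, 0.445, -0.23]
contact_force: [0.3, 0.7, -1.3]
gripper_width: 38.3
grasp_force: 60.4
clock: 13.55
position: [674.5, 83.7, 51.5]
ee_rot: [0.767, 0.402, 0.445, -0.231]
contact_force: [-0.1, 0.5, -2.1]
gripper_width: 37.8
grasp_force: 60.4
```

```bash
for i in 1 2 ; do python3 -m handwheel '[[-0.0025,0,0.0015,0,0,0,-1],[-0.0025,0,0.0015,0,0,0,-1]]' | sed -n '2p;4p'; done
```

```text
position: [674.5, 83.7, 48.5]
contact_force: [1.1, 0.4, -0.1]
position: [674.6, 83.8, 45.6]
contact_force: [-0.6, 0.1, 0.4]
```

```bash
python3 -m handwheel '[[-0.0018,0,0.001,0,0,0,-1],[-0.0018,0,0.001,0,0,0,-1]]' | sed -n '2p;4p';python3 -m handwheel '[[-0.0018,0,0.001,0,0,0,-1],[-0.0018,0,0.001,0,0,0,-1]]' | sed -n '2p;4p';  python3 - <<'E'
from h import *
st(); p,P=look("scene","s4"); p2,_=look("top","t4")
cv2.imwrite("pics/s4c.png",crop(p2,215,290,130,190,8))
E
```

```text
position: [674.9, 83.8, 44.5]
contact_force: [-0.7, 0.5, 0.6]
position: [675.1, 84.1, 44.4]
contact_force: [-4.0, -2.2, 8.8]
t 14.6 pos [675.1  84.1  44.4] z [ 0.497  0.713 -0.495] y [ 0.822 -0.57   0.005] J [-0.2   0.68 -0.1  -1.44 -0.93 -2.51] F [-4.  -2.2  8.8] w 38.2 gf 61.5
```

View pics/s4c.png

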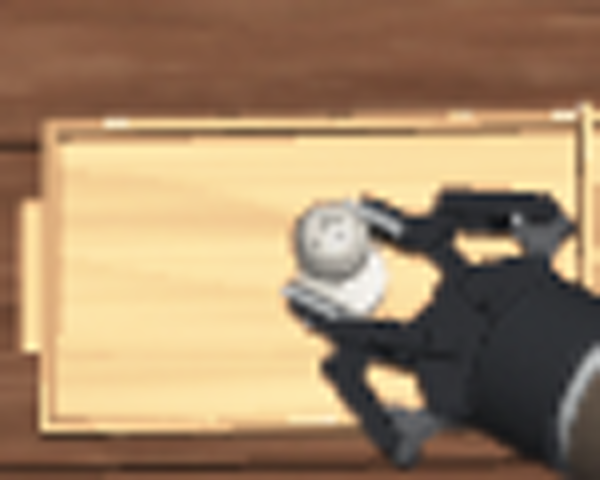

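```bash
python3 -m handwheel '[[0.001,0,-0.0005,0,0,0,-0.05],[0.001,0,-0.0005,0,0,0,0.05],[0.001,0,-0.0005,0,0,0,0.2],[0.001,0,-0.0005,0,0,0,0.5],[0.001,0,-0.0005,0,0,0,0.5]]'; python3 -m handwheel '[[0,0,-0.01,0,0,0,0.6],[0,0,-0.03,0,0,0,0.7],[0,0,-0.06,0,0,0,0.7],[0,0,-0.1,0,0,0,0.7],[0,0,-0.15,0,0,0,0.7],[0,0,-0.18,0,0,0,0.7],[0,0,-0.18,0,0,0,0.7]]'
python3 - <<'E'
from h import *
st(); p,P=look("scene","s5"); p2,P2=look("top","t5")
for X in(P,P2):
    m=(X[...,0]>610)&(X[...,0]<735)&(X[...,1]>-10)&(X[...,1]<150)&(X[...,2]>15)
    m[:,:]&=np.isfinite(X[...,2]); Q=X[m]; print(len(Q),Q.min(0).round(),Q.max(0).round())
    for lo in(15,35,55,75): 
        k=Q[(Q[:,2]>lo)&(Q[:,2]<lo+20)]; print(lo,len(k),k.mean(0).round() if len(k) else '')
cv2.imwrite("pics/s5c.png",np.hstack([crop(p,220,340,130,250,4),crop(p2,200,300,80,200,4)]))
E
```

```text
clock: 15.28
position: [674.7, 83.8, 42.7]
ee_rot: [0.767, 0.402, 0.445, -0.23]
contact_force: [-0.4, -0.5, 0.4]
gripper_width: 63.7
grasp_force: 0.0
clock: 16.15
position: [584.6, -47.1, 135.2]
ee_rot: [0.767, 0.401, 0.446, -0.228]
contact_force: [-0.5, 0.1, -0.2]
gripper_width: 72.2
grasp_force: 0.0
t 16.1 pos [584.6 -47.1 135.2] z [ 0.501  0.707 -0.498] y [ 0.819 -0.574  0.008] J [-0.43  0.48 -0.18 -1.24 -1.12 -2.6 ] F [-0.5  0.1 -0.2] w 72.2 gf 0.0Traceback (most recent call last):
  File "<stdin>", line 5, in <module>
    return umr_minimum(a, axis, None, out, keepdims, initial, where)
ValueError: zero-size array to reduction operation minimum which has no identity
```

```bash
python3 - <<'E'
from h import *
X=cloud("top",np.load("pics/t5.npy")) if __import__('os').path.exists("pics/t5.npy") else look("top","t5")[1]
m=(X[...,0]>610)&(X[...,0]<735)&(X[...,1]>20)&(X[...,1]<150)&(X[...,2]>15); Q=X[m]; print(len(Q))
for lo in(15,35,55,75): 
    k=Q[(Q[:,2]>lo)&(Q[:,2]<lo+20)]; print(lo,len(k),k.mean(0).round() if len(k) else '')
E
cat >> ik.py <<'E'
def links(q):
    A=rz(q[0]);B=A*ry(q[1]);C=B*ry(-q[2]);E=C*rx(-q[3]);F=E*ry(-q[4]);o=A.apply(P[:3]);e=o+B.apply([0,0,P[3]]);w=e+C.apply([P[4],0,P[5]]);v=w+F.apply([0,-160.7,0]);return [x.round().tolist() for x in(e,w,v)]
def pour(m,phi,mouth,d,beta=0,grip=85,off=29):
    """pose with lower lip at m; mouth=+1: mouth to the right of the approach; returns grasp point,z,y (s=+1: x_t = holder z)"""
    r=az(phi-90)*mouth; d=np.radians(d); b=np.radians(beta); up=np.array([0,0,1.])
    h=np.cos(d)*r-np.sin(d)*up; u=-(np.sin(d)*r+np.cos(d)*up)
    z=np.cos(b)*az(phi)+np.sin(b)*u
    g=np.array(m)-(190-grip)*h-off*u
    return g,z,np.cross(z,h)
E
python3 - <<'E'
from ik import *
g=ik(*pose([442,247,85],dirn(50,0),az(-40)))[0]; print(g.round(2),links(g))
for phi,mo,m in((90,1,[625,-108,25]),(70,1,[628,-95,25]),(50,1,[628,-80,38]),(-40,-1,[635,-145,28]),(-20,-1,[660,-155,28]),(0,-1,[671,-155,28]),(110,1,[625,-120,25])):
  for beta in(0,25):
    gp,z,y=pour(m,phi,mo,35,beta)
    print(phi,beta,gp.round(),[(s.round(2).tolist(),links(s)[1:]) for s in ik(*pose(gp,z,y),None,14)], '-', [(s.round(2).tolist()) for s in ik(*pose(gp,z,-y),None,14)])
E
```

```text
130
15 6 [657.  70.  29.]
35 29 [652.  74.  45.]
55 21 [650.  71.  63.]
75 59 [659.  75.  89.]
[-0.17  0.98 -0.77 -2.09 -1.66 -1.42] [[463.0, -77.0, 473.0], [388.0, -64.0, 58.0], [266.0, 38.0, 82.0]]
90 0 [ 556. -108.  109.] [([-0.52, 0.92, 0.21, -1.22, -1.96, 1.74], [[671.0, -381.0, 221.0], [558.0, -381.0, 107.0]])] - [[-0.52, 0.92, 0.21, -1.21, -1.95, -1.4]]
90 25 [ 556. -108.  109.] [([-0.38, 0.84, 0.28, -0.9, -1.87, 1.7], [[723.0, -289.0, 308.0], [624.0, -356.0, 201.0]])] - [[-0.38, 0.84, 0.28, -0.9, -1.87, -1.45]]
70 0 [563. -71. 109.] [([-0.56, 0.84, -0.03, -1.41, -1.71, 1.84], [[588.0, -371.0, 209.0], [471.0, -329.0, 106.0]])] - [[-0.56, 0.84, -0.03, -1.4, -1.71, -1.3]]
70 25 [563. -71. 109.] [([-0.43, 0.74, 0.08, -1.09, -1.61, 1.64], [[653.0, -296.0, 314.0], [543.0, -328.0, 201.0]])] - [[-0.43, 0.74, 0.08, -1.09, -1.6, -1.5]]
50 0 [575. -35. 122.] [([-0.59, 0.76, -0.27, -1.67, -1.51, 2.0], [[506.0, -335.0, 201.0], [400.0, -246.0, 119.0]])] - [[-0.59, 0.76, -0.27, -1.67, -1.51, -1.15]]
50 25 [575. -35. 122.] [([-0.44, 0.62, -0.12, -1.3, -1.34, 1.62], [[581.0, -276.0, 329.0], [
[... 297 characters left out ...]
 -2.54]]
-20 25 [ 636. -220.  112.] [] - []
0 0 [ 671. -224.  112.] [([-0.77, 0.81, -0.42, -2.35, -1.33, 0.37], [[398.0, -381.0, 147.0], [398.0, -225.0, 109.0]])] - [[-0.77, 0.81, -0.42, -2.34, -1.33, -2.77]]
0 25 [ 671. -224.  112.] [([-0.67, 0.6, -0.52, -2.61, -0.82, 0.42], [[394.0, -313.0, 239.0], [422.0, -158.0, 204.0]])] - [[-0.67, 0.6, -0.52, -2.6, -0.82, -2.72]]
110 0 [ 560. -144.  109.] [([-0.45, 1.02, 0.46, -1.07, -2.22, 1.69], [[757.0, -363.0, 226.0], [655.0, -400.0, 107.0]])] - [[-0.45, 1.02, 0.46, -1.07, -2.22, -1.45]]
110 25 [ 560. -144.  109.] [([-0.31, 0.94, 0.46, -0.72, -2.1, 1.81], [[792.0, -253.0, 295.0], [709.0, -353.0, 201.0]])] - [[-0.31, 0.94, 0.46, -0.72, -2.1, -1.33]]
```

```bash
cat >> ik.py <<'E'
def hpose(g,h,f,p):
    """grasp point g, holder axis h, front f (perp. to h), grasp pitch p deg"""
    p=np.radians(p); return pose(g,np.cos(p)*f-np.sin(p)*np.array(h),np.cross(f,h))
def pourh(m,phi,d,beta,grip,off,p):
    g,z,y=pour(m,phi,1,d,beta,grip,off); r=az(phi-90); D=np.radians(d); h=np.cos(D)*r-np.sin(D)*np.array([0,0,1.])
    return g,h,z,hpose(g,h,z,p)
UP=np.array([0,0,1.])
E
python3 - <<'E'
from ik import *
for grip,p in((105,0),(105,15),(105,25)):
    g=ik(*hpose([442,247,grip],UP,az(50),p),None,10); print("G",grip,p,[(s.round(2).tolist(),links(s)[1:]) for s in g])
    for phi in(60,75):
      for beta in(10,30):
        a=pourh([628,-98,26],phi,38,beta,grip,29+.4*beta,p); print(phi,beta,a[0].round(),[(s.round(2).tolist(),links(s)[1:]) for s in ik(*a[3],None,10)])
E
```

```text
G 105 0 [([-0.17, 0.91, -0.79, -2.1, -1.63, -1.47], [[389.0, -65.0, 86.0], [266.0, 38.0, 102.0]])]
60 10 [588. -75. 104.] [([-0.54, 0.79, -0.02, -1.38, -1.56, 1.72], [[593.0, -357.0, 248.0], [480.0, -323.0, 139.0]])]
60 30 [592. -77. 111.] [([-0.42, 0.72, 0.1, -1.11, -1.52, 1.5], [[655.0, -294.0, 333.0], [549.0, -325.0, 216.0]])]
75 10 [583. -86. 104.] [([-0.5, 0.85, 0.14, -1.24, -1.74, 1.66], [[655.0, -355.0, 255.0], [544.0, -354.0, 139.0]])]
75 30 [588. -87. 111.] [([-0.38, 0.79, 0.24, -0.98, -1.71, 1.53], [[708.0, -282.0, 330.0], [610.0, -338.0, 216.0]])]
G 105 15 [([-0.14, 0.63, -0.78, -2.09, -1.22, -1.72], [[398.0, -54.0, 196.0], [272.0, 44.0, 173.0]])]
60 10 [588. -75. 104.] [([-0.52, 0.91, 0.12, -1.37, -1.81, 1.69], [[645.0, -369.0, 206.0], [532.0, -342.0, 94.0]])]
60 30 [592. -77. 111.] [([-0.42, 0.85, 0.24, -1.13, -1.79, 1.48], [[703.0, -315.0, 288.0], [598.0, -344.0, 169.0]])]
75 10 [583. -86. 104.] [([-0.47, 0.96, 0.28, -1.25, -1.99, 1.63], [[708.0, -356.0, 213.0], [599.0, -359.0, 95.0]])]
75 30 [588. -87. 111.] [([-0.36, 0.91, 0.38, -1.01, -1.97, 1.5], [[758.0, -289.0, 286.0], [663.0, -343.0, 169.0]])]
G 105 25 [([-0.05, 0.45, -0.71, -2.01, -0.92, -1.98], [[414.0, -19.0, 276.0], [283.0, 56.0, 218.0]])]
60 10 [588. -75. 104.] [([-0.5, 0.98, 0.21, -1.37, -1.97, 1.68], [[681.0, -368.0, 178.0], [570.0, -344.0, 65.0]])]
60 30 [592. -77. 111.] [([-0.41, 0.93, 0.32, -1.16, -1.96, 1.47], [[734.0, -320.0, 256.0], [632.0, -346.0, 135.0]])]
75 10 [583. -86. 104.] [([-0.44, 1.03, 0.37, -1.27, -2.14, 1.61], [[741.0, -348.0, 186.0], [635.0, -351.0, 65.0]])]
75 30 [588. -87. 111.] [([-0.35, 0.99, 0.46, -1.05, -2.14, 1.47], [[789.0, -285.0, 255.0], [696.0, -337.0, 135.0]])]
```

```bash
python3 - <<'E'
from ik import *
q=np.array([-.43,.48,-.18,-1.24,-1.12,-2.6]); p=8
G=hpose([442,247,105],UP,az(50),p); z=G[1][:,2]
pre=(G[0]-130*z,G[1])
q=path(q,pre); print(links(q)); q=path(q,G); print(links(q)); L=hpose([442,200,210],UP,az(50),p); q=path(q,L,5); 
L2=hpose([520,0,230],UP,az(50),p); q2=path(q,L2,8); print(links(q2))
a=pourh([628,-98,110],55,38,30,105,41,p)
ap=pourh([620,-95,120],55,10,30,105,41,p)
r=path(q2,ap[3],16)
if r is not None: r=path(r,a[3],6); b=pourh([628,-98,26],55,38,30,105,41,p); r=path(r,b[3],5); print(links(r))
E
python3 - <<'E'
from h import *
z=np.cos(np.radians(8))*az(50)-[0,0,np.sin(np.radians(8))]
to(np.array([442,247,105])-130*z,z,az(-40))
E
```

```text
end [-0.49  0.78 -0.91 -1.79 -1.45 -1.46]
[[350.0, -187.0, 560.0], [306.0, -164.0, 140.0], [185.0, -59.0, 158.0]]
end [-0.16  0.76 -0.79 -2.1  -1.42 -1.58]
[[387.0, -63.0, 565.0], [391.0, -64.0, 142.0], [268.0, 39.0, 140.0]]
end [-0.24  0.34 -0.72 -1.91 -1.23 -2.06]
end [-0.55  0.39 -0.39 -1.58 -1.36 -2.37]
[[187.0, -112.0, 678.0], [444.0, -268.0, 381.0], [348.0, -209.0, 266.0]]
breaks at 6 [-0.49  0.36 -0.32 -1.44 -1.24 -3.05]
t 16.2 pos [584.9 -45.  133.6] z [ 0.499  0.709 -0.498] y [ 0.82  -0.573  0.005] J [-0.43  0.49 -0.18 -1.24 -1.12 -2.6 ] F [ 0.2  0.7 -0.5] w 72.5 gf 0.0
row [0.014, -0.294, 0.047, -0.083, 0.381, 0.034]
```

```bash
python3 -m handwheel '[[0,0,-0.02,0,0,-0.18,1],[0,0,-0.02,0,0,-0.36,1],[0,0,-0.02,0,0,-0.54,1],[0,0,-0.02,0,0,-0.72,1],[0,0,-0.02,0,0,-0.9,1],[0,0,-0.02,0,0,-1.08,1],[0,0,-0.02,0,0,-1.26,1],[0,0,-0.02,0,0,-1.44,1],[0,0,-0.02,0,0,-1.62,1],[0,0,-0.02,0,0,-1.8,1]]' | tail -1
python3 -m handwheel '[[0,0,0,0,0,-0.18,1],[0,0,0,0,0,-0.36,1],[0,0,0,0,0,-0.54,1],[0,0,0,0,0,-0.72,1],[0,0,0,0,0,-0.9,1],[0,0,0,0,0,-1.08,1],[0,0,0,0,0,-1.26,1],[0,0,0,0,0,-1.34,1],[0,0,0,0,0,-1.34,1]]'|tail -1
python3 - <<'E'
from h import *
z=np.cos(np.radians(8))*az(50)-[0,0,np.sin(np.radians(8))]
to(np.array([442,247,105])-130*z,z,az(140))
E
```

```text
grasp_force: 0.0
grasp_force: 0.0
t 18.6 pos [575.2 -57.6 142.1] z [ 0.496  0.711 -0.498] y [-0.821  0.572 -0.   ] J [-0.45  0.47 -0.18 -1.22 -1.15  0.53] F [ 0.8 -0.6  0.1] w 85.6 gf 0.0
row [-0.013, 0.293, 0.067, 0.085, -0.382, 0.03]
```

```bash
python3 -m handwheel '[[-0.002,0.05,0.01,0.015,-0.07,0.005,1],[-0.004,0.1,0.02,0.03,-0.13,0.01,1],[-0.006,0.15,0.034,0.043,-0.19,0.015,1],[-0.009,0.2,0.045,0.056,-0.25,0.02,1],[-0.011,0.25,0.057,0.07,-0.32,0.025,1],[-0.013,0.293,0.067,0.085,-0.382,0.03,1],[-0.013,0.293,0.067,0.085,-0.382,0.03,1],[-0.013,0.293,0.067,0.085,-0.382,0.03,1]]' >/dev/null
python3 - <<'E'
from h import *
z=np.cos(np.radians(8))*az(50)-[0,0,np.sin(np.radians(8))]
to(np.array([442,247,105]),z,az(140))
p,X=look("top","t6")
m=(X[...,0]>395)&(X[...,0]<500)&(X[...,1]>190)&(X[...,1]<310)&(X[...,2]>172)&(X[...,2]<205); Q=X[m]; print(len(Q),cv2.minAreaRect(Q[:,:2].astype(np.float32)) if len(Q)>4 else '')
cv2.imwrite("pics/t6c.png",crop(p,165,285,170,290,5))
E
```

```text
t 19.6 pos [372.4 162.  119.1] z [ 0.637  0.759 -0.139] y [-0.766  0.643 -0.   ] J [-0.51  0.79 -0.91 -1.78 -1.46  1.7 ] F [ 0.6 -0.1  0.1] w 85.5 gf 0.0
row [-0.001, 0.001, 0.13, 0.0, 0.0, 0.0]
119 ((442.31390380859375, 247.2020263671875), (59.19932556152344, 57.65351486206055), 51.7281379699707)
```

View pics/t6c.png

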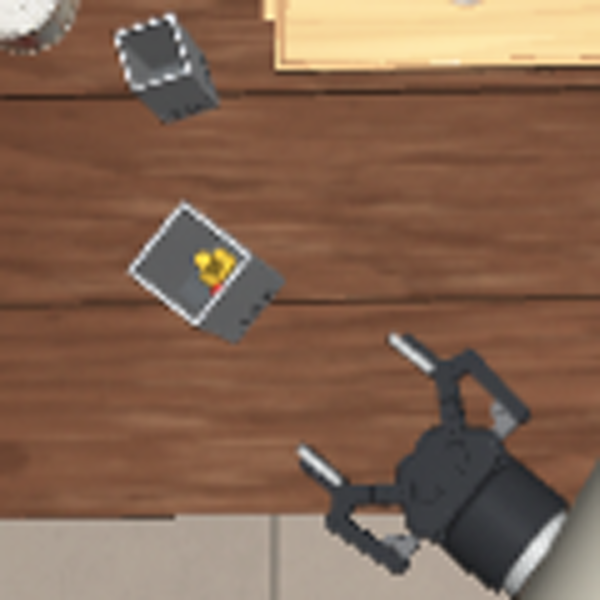

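The holder (about (198,223) in the full picture) is squarely ahead of the open gripper. Both scoops are visible inside, yellow with a bit of red. I move forward and grip.

```bash
python3 -m handwheel '[[0,0.001,0.03,0,0,0,1],[0,0.001,0.06,0,0,0,1],[0,0.001,0.09,0,0,0,1],[0,0.001,0.12,0,0,0,1],[0,0.001,0.13,0,0,0,1],[0,0.001,0.13,0,0,0,1],[0,0.001,0.13,0,0,0,-1],[0,0.001,0.13,0,0,0,-1],[0,0.001,0.13,0,0,0,-1],[0,0.001,0.13,0,0,0,-1]]';python3 -m handwheel '[[0,0,0,0,0,0,-1],[0,0,0,0,0,0,-1],[-0.02,0,0,0,0,0,-1],[-0.04,0,0,0,0,0,-1],[-0.06,0,0,0,0,0,-1],[-0.06,0,0,0,0,0,-1]]'
python3 - <<'E'
from h import *
z=np.cos(np.radians(8))*az(50)-[0,0,np.sin(np.radians(8))]
to(np.array([480,30,230]),z,az(140))
E
python3 - <<'E'
from ik import *
p=8; q=np.array([-.17,.55,-.78,-2.1,-1.4,1.3])
def fl(T): return (T[0],T[1]@np.diag([-1,-1,1]))
q=path(q,fl(hpose([442,247,165],UP,az(50),p)),2)
q2=path(q,fl(hpose([480,30,230],UP,az(50),p)),8); print(links(q2))
ap=pourh([620,-95,120],55,10,30,105,41,p); r=path(q2,fl(ap[3]),16)
if r is not None: a=pourh([628,-98,110],55,38,30,105,41,p);r=path(r,fl(a[3]),6); b=pourh([628,-98,26],55,38,30,105,41,p); r=path(r,fl(b[3]),5); print(links(r))
E
```

```text
clock: 20.92
position: [454.2, 260.7, 102.3]
ee_rot: [-0.319, 0.683, 0.276, 0.596]
contact_force: [-0.8, -6.8, 5.4]
gripper_width: 57.5
grasp_force: 64.4
clock: 21.68
position: [458.9, 267.8, 161.4]
ee_rot: [-0.32, 0.684, 0.276, 0.595]
contact_force: [-0.5, 0.3, -5.0]
gripper_width: 57.8
grasp_force: 63.9
t 21.7 pos [458.9 267.8 161.4] z [ 0.637  0.758 -0.14 ] y [-0.766  0.643 -0.004] J [-0.14  0.54 -0.78 -2.09 -1.3   1.35] F [-0.5  0.3 -5. ] w 57.8 gf 63.9
row [-0.044, -0.169, -0.157, -0.001, -0.001, 0.004]
end [-0.15  0.52 -0.78 -2.07 -1.3   1.34]
end [-0.54  0.34 -0.49 -1.59 -1.36  0.83]
[[166.0, -98.0, 688.0], [408.0, -243.0, 373.0], [307.0, -179.0, 266.0]]
end [-0.41  0.5  -0.08 -1.13 -1.36 -1.31]
end [-0.44  0.64  0.15 -1.16 -1.66 -1.79]
end [-0.44  0.77  0.12 -1.16 -1.6  -1.65]
[[356.0, -167.0, 564.0], [662.0, -311.0, 310.0], [554.0, -332.0, 192.0]]
```

```bash
python3 -m handwheel '[[-0.009,-0.034,-0.031,0,0,0,-1],[-0.018,-0.068,-0.063,0,0,0,-1],[-0.027,-0.1,-0.094,0,0,0,-1],[-0.036,-0.135,-0.125,0,0,0,-1],[-0.044,-0.169,-0.157,0,0,0,-1],[-0.044,-0.169,-0.157,0,0,0,-1],[-0.044,-0.169,-0.157,0,0,0,-1]]'
cat >> h.py <<'E'
def pourto(m,phi,d,beta,grip=105,p=8):
    import ik
    g,h,f,T=ik.pourh(m,phi,d,beta,grip,29+.4*beta,p); R=T[1]@np.diag([-1,-1,1]); p0,R0=st()
    print("row",np.r_[R0.T@(T[0]-p0)/1000,Ro.from_matrix(R0.T@R).as_rotvec()].round(3).tolist()); return T[0],R
E
python3 - <<'E'
from h import *
pourto([620,-95,110],55,-15,30)
import ik
q=read_state()["joints"]; g=ik.pourh([620,-95,110],55,-15,30,105,41,8)[3]; r=ik.path(q,(g[0],g[1]@np.diag([-1,-1,1])),16)
if r is not None: print(ik.links(r))
E
```

```text
clock: 22.55
position: [491.9, 44.8, 225.0]
ee_rot: [-0.318, 0.685, 0.278, 0.594]
contact_force: [0.7, 0.3, -3.6]
gripper_width: 57.6
grasp_force: 66.3
t 22.6 pos [491.9  44.8 225. ] z [ 0.637  0.758 -0.14 ] y [-0.765  0.643  0.002] J [-0.55  0.36 -0.5  -1.59 -1.37  0.85] F [ 0.7  0.3 -3.6] w 57.6 gf 66.3
row [0.108, -0.094, -0.001, 0.192, 0.396, 1.294]
end [-0.42  0.47 -0.25 -1.25 -1.09 -0.76]
[[235.0, -102.0, 661.0], [525.0, -231.0, 382.0], [412.0, -237.0, 267.0]]
```

```bash
python3 -m handwheel '[[0.012,-0.01,0,0.021,0.044,0.144,-1],[0.024,-0.021,0,0.043,0.088,0.288,-1],[0.036,-0.031,0,0.064,0.132,0.431,-1],[0.048,-0.042,0,0.085,0.176,0.575,-1],[0.06,-0.052,0,0.107,0.22,0.719,-1],[0.072,-0.063,0,0.128,0.264,0.863,-1],[0.084,-0.073,0,0.149,0.308,1.006,-1],[0.096,-0.084,0,0.171,0.352,1.15,-1],[0.108,-0.094,-0.001,0.192,0.396,1.294,-1],[0.108,-0.094,-0.001,0.192,0.396,1.294,-1]]'
python3 - <<'E'
from h import *
pourto([625,-98,60],55,5,30)
E
```

```text
clock: 23.8
position: [553.8, -26.4, 118.1]
ee_rot: [0.162, 0.855, 0.452, 0.198]
contact_force: [-0.8, 0.5, -4.3]
gripper_width: 57.4
grasp_force: 66.6
t 23.8 pos [553.8 -26.4 118.1] z [ 0.485  0.708 -0.514] y [0.099 0.539 0.836] J [-0.42  0.47 -0.26 -1.25 -1.1  -0.75] F [-0.8  0.5 -4.3] w 57.4 gf 66.6
row [-0.011, -0.02, 0.008, -0.042, 0.172, 0.303]
```

```bash
python3 -m handwheel '[[-0.004,-0.007,0.003,-0.014,0.057,0.1,-1],[-0.008,-0.014,0.006,-0.028,0.115,0.2,-1],[-0.011,-0.02,0.008,-0.042,0.172,0.303,-1],[-0.011,-0.02,0.008,-0.042,0.172,0.303,-1],[-0.011,-0.02,0.008,-0.042,0.172,0.303,-1]]'
python3 - <<'E'
from h import *
p,X=look("scene","s7"); p2,X2=look("top","t7")
cv2.imwrite("pics/s7c.png",np.hstack([crop(p,220,350,110,260,4),crop(p2,225,345,110,260,4)])[:, :1000][::1])
i=cv2.imread("pics/s7c.png"); cv2.imwrite("pics/s7c.png",cv2.resize(i,(800,480)))
pourto([625,-98,35],55,22,30)
pourto([625,-98,28],55,35,30)
E
```

```text
clock: 24.42
position: [565.0, -37.3, 101.4]
ee_rot: [0.246, 0.824, 0.506, 0.059]
contact_force: [-0.1, -0.5, -3.1]
gripper_width: 57.5
grasp_force: 66.6
t 24.5 pos [565.3 -37.5 102. ] z [ 0.347  0.806 -0.481] y [0.346 0.366 0.864] J [-0.42  0.58 -0.13 -1.17 -1.26 -1.09] F [ 0.5 -0.2 -3.3] w 57.3 gf 66.6
row [-0.015, -0.003, 0.001, -0.034, 0.152, 0.257]
t 24.5 pos [565.3 -37.5 102. ] z [ 0.347  0.806 -0.481] y [0.346 0.366 0.864] J [-0.42  0.58 -0.13 -1.17 -1.26 -1.09] F [ 0.5 -0.2 -3.3] w 57.3 gf 66.6
row [-0.029, 0.005, -0.006, -0.061, 0.265, 0.452]
```

View pics/s7c.png

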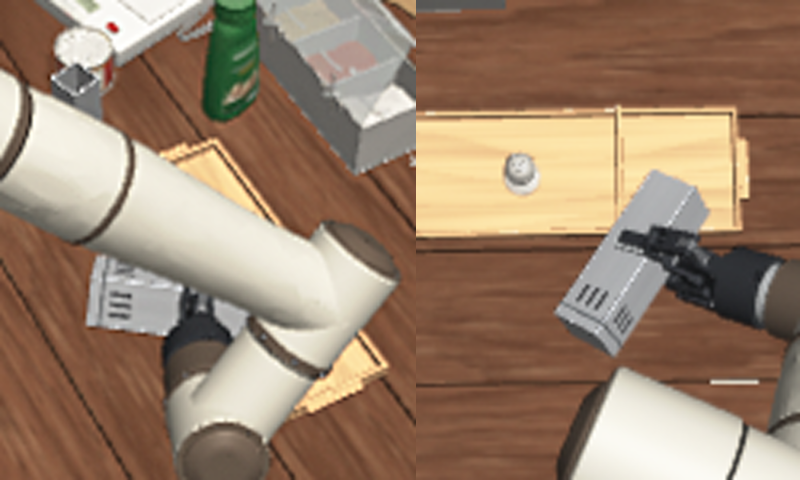

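The shaker stands upright in the big bay (crop (520,172)), and the holder's mouth is just over the near edge of the scoop bay (crop (680,195)). I tip it further.

```bash
python3 -m handwheel '[[-0.005,-0.001,0,-0.011,0.05,0.086,-1],[-0.01,-0.002,0,-0.022,0.1,0.17,-1],[-0.015,-0.003,0.001,-0.034,0.152,0.257,-1],[-0.02,0,-0.001,-0.041,0.18,0.31,-1],[-0.024,0.002,-0.003,-0.048,0.21,0.36,-1],[-0.029,0.005,-0.006,-0.061,0.265,0.452,-1],[-0.029,0.005,-0.006,-0.061,0.265,0.452,-1],[-0.029,0.005,-0.006,-0.061,0.265,0.452,-1],[-0.029,0.005,-0.006,-0.061,0.265,0.452,-1]]'
python3 - <<'E'
from h import *
p2,X2=look("top","t8"); hsv=cv2.cvtColor(p2,cv2.COLOR_BGR2HSV)[130:200,275:345]
for n,lo,hi in(("y",(22,190,120),(32,255,255)),("r",(0,170,90),(6,255,255))):
    v,u=np.where(cv2.inRange(hsv,lo,hi)); print(n,len(u),(u.mean()+275,v.mean()+130) if len(u) else '')
pourto([620,-98,30],55,45,30)
E
```

```text
clock: 25.65
position: [590.5, -54.3, 104.7]
ee_rot: [0.354, 0.733, 0.559, -0.157]
contact_force: [-0.3, -0.6, -3.1]
gripper_width: 57.4
grasp_force: 66.6
y 0 
r 0 
t 25.7 pos [590.6 -54.3 104.7] z [ 0.166  0.931 -0.326] y [0.694 0.125 0.709] J [-0.45  0.75  0.1  -1.15 -1.57 -1.59] F [-0.6  0.3 -4.6] w 57.7 gf 66.6
row [-0.001, 0.01, -0.009, -0.021, 0.088, 0.149]
```

```bash
python3 -m handwheel '[[-0.001,0.005,-0.004,-0.01,0.044,0.075,-1],[-0.001,0.01,-0.009,-0.021,0.088,0.149,-1],[-0.001,0.01,-0.009,-0.021,0.088,0.149,-1],[-0.001,0.01,-0.009,-0.021,0.088,0.149,-1],[-0.001,0.01,-0.009,-0.021,0.088,0.149,-1]]'
python3 - <<'E'
from h import *
p2,X2=look("top","t9"); p,_=look("scene","s9")
a=crop(p2,265,345,120,210,6);b=crop(p,220,350,140,260,4)
cv2.imwrite("pics/t9c.png",np.hstack([cv2.resize(a,(400,450)),cv2.resize(b,(400,450))]))
pourto([615,-98,40],55,52,30)
E
```

```text
clock: 26.32
position: [596.8, -61.8, 113.9]
ee_rot: [0.384, 0.692, 0.568, -0.226]
contact_force: [0.2, 0.8, -3.1]
gripper_width: 57.9
grasp_force: 66.6
t 26.4 pos [596.9 -61.9 113.9] z [ 0.124  0.96  -0.252] y [0.789 0.059 0.612] J [-0.46  0.79  0.16 -1.17 -1.68 -1.76] F [-0.7 -1.  -3.4] w 57.4 gf 66.6
row [0.007, 0.011, -0.009, -0.015, 0.061, 0.104]
```

View pics/t9c.png

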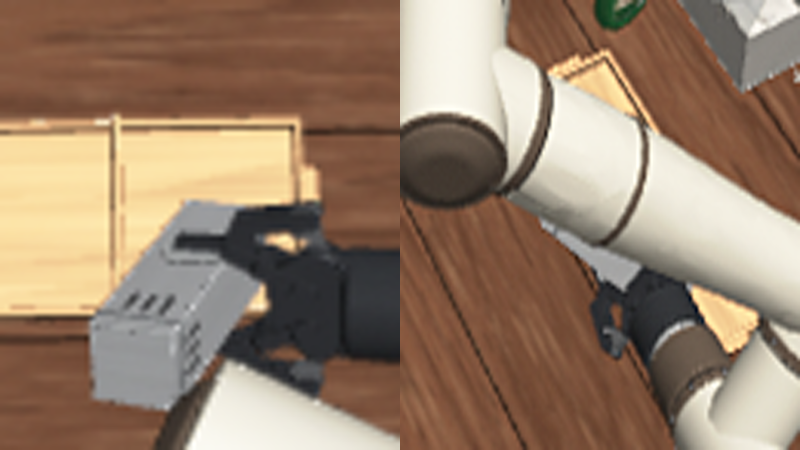

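The mouth stands over the bay, but no scoop shows beyond it. They may be propped on the floor inside the mouth, so I raise the holder to let them drop out.

Run:
```python
from h import *
pourto([612,-90,75],55,48,30)
```

```text
t 26.4 pos [596.9 -61.9 113.9] z [ 0.124  0.96  -0.252] y [0.789 0.059 0.612] J [-0.46  0.79  0.16 -1.17 -1.68 -1.76] F [-0.7 -1.  -3.4] w 57.4 gf 66.6
row [0.04, 0.026, -0.007, -0.007, 0.026, 0.044]
```

```bash
python3 -m handwheel '[[0.01,0.006,-0.002,-0.003,0.01,0.02,-1],[0.02,0.013,-0.004,-0.007,0.026,0.044,-1],[0.03,0.02,-0.006,-0.007,0.026,0.044,-1],[0.04,0.026,-0.007,-0.007,0.026,0.044,-1],[0.04,0.026,-0.007,-0.007,0.026,0.044,-1],[0.04,0.026,-0.007,-0.007,0.026,0.044,-1]]'
python3 - <<'E'
from h import *
p2,X2=look("top","t10"); p,_=look("scene","s10")
for n,pp in(("top",p2),("scene",p)):
  hsv=cv2.cvtColor(pp,cv2.COLOR_BGR2HSV)
  for k,lo,hi in(("y",(20,200,120),(33,255,255)),("r",(0,180,90),(6,255,255))):
    c,l,s,ce=cv2.connectedComponentsWithStats(cv2.inRange(hsv,lo,hi)); print(n,k,[(s[i,4],ce[i].round().tolist()) for i in range(1,c) if s[i,4]>3])
pourto([585,-80,120],55,48,30)
E
```

```text
clock: 27.18
position: [592.4, -56.2, 161.3]
ee_rot: [0.393, 0.678, 0.57, -0.247]
contact_force: [-0.9, 0.2, -4.2]
gripper_width: 57.0
grasp_force: 66.5
top y []
top r [(np.int32(5), [160.0, 153.0])]
scene y []
scene r [(np.int32(5), [255.0, 118.0]), (np.int32(37), [407.0, 275.0]), (np.int32(4), [356.0, 286.0])]
t 27.3 pos [592.4 -56.3 160.9] z [ 0.114  0.967 -0.227] y [0.815 0.04  0.579] J [-0.46  0.73  0.16 -1.19 -1.73 -1.87] F [ 0.1  0.6 -3. ] w 57.3 gf 66.5
row [0.053, 0.005, -0.004, 0.0, -0.001, -0.001]
```

Run:
```python
from h import *
import ik
T=pourto([620,-95,70],55,70,20); r=ik.path(read_state()["joints"],T,8)
```

```text
t 27.3 pos [592.4 -56.3 160.9] z [ 0.114  0.967 -0.227] y [0.815 0.04  0.579] J [-0.46  0.73  0.16 -1.19 -1.73 -1.87] F [ 0.1  0.6 -3. ] w 57.3 gf 66.5
row [-0.025, 0.03, -0.019, -0.219, 0.162, 0.32]
end [-0.54  0.84  0.21 -1.4  -1.82 -2.17]
```

```bash
python3 -m handwheel '[[-0.008,0.01,-0.006,-0.07,0.05,0.1,-1],[-0.017,0.02,-0.013,-0.14,0.1,0.21,-1],[-0.025,0.03,-0.019,-0.219,0.162,0.32,-1],[-0.025,0.03,-0.019,-0.219,0.162,0.32,-1],[-0.005,0.02,-0.019,-0.219,0.162,0.32,-1],[-0.025,0.03,-0.019,-0.219,0.162,0.32,-1],[-0.005,0.02,-0.019,-0.219,0.162,0.32,-1],[-0.025,0.03,-0.019,-0.219,0.162,0.32,-1]]'
python3 - <<'E'
from h import *
p2,X2=look("top","t11"); p,_=look("scene","s11")
for n,pp in(("top",p2),("scene",p)):
  hsv=cv2.cvtColor(pp,cv2.COLOR_BGR2HSV)
  for k,lo,hi in(("y",(20,170,120),(33,255,255)),("r",(0,170,90),(6,255,255))):
    c,l,s,ce=cv2.connectedComponentsWithStats(cv2.inRange(hsv,lo,hi)); print(n,k,[(s[i,4],ce[i].round().tolist()) for i in range(1,c) if s[i,4]>3])
a=crop(p2,255,345,120,220,5);b=crop(p,230,360,160,280,4)
cv2.imwrite("pics/t11c.png",np.hstack([cv2.resize(a,(400,450)),cv2.resize(b,(400,450))]))
pourto([560,-70,130],55,45,30)
E
```

```text
clock: 28.28
position: [628.1, -80.0, 164.0]
ee_rot: [0.473, 0.518, 0.624, -0.344]
contact_force: [1.8, 0.5, -2.7]
gripper_width: 57.2
grasp_force: 64.9
top y [(np.int32(19), [322.0, 171.0])]
top r [(np.int32(33), [395.0, 120.0]), (np.int32(5), [160.0, 153.0]), (np.int32(14), [320.0, 183.0])]
scene y [(np.int32(15), [360.0, 274.0])]
scene r [(np.int32(5), [255.0, 118.0]), (np.int32(53), [299.0, 233.0]), (np.int32(44), [406.0, 275.0]), (np.int32(4), [356.0, 286.0])]
t 28.4 pos [629.9 -79.9 162.1] z [0.235 0.972 0.015] y [ 0.919 -0.227  0.321] J [-0.54  0.85  0.21 -1.4  -1.82 -2.16] F [ 0.3 -0.1 -2.8] w 57.7 gf 64.7
row [0.082, -0.079, 0.024, 0.226, -0.184, -0.368]
```

View pics/t11c.png

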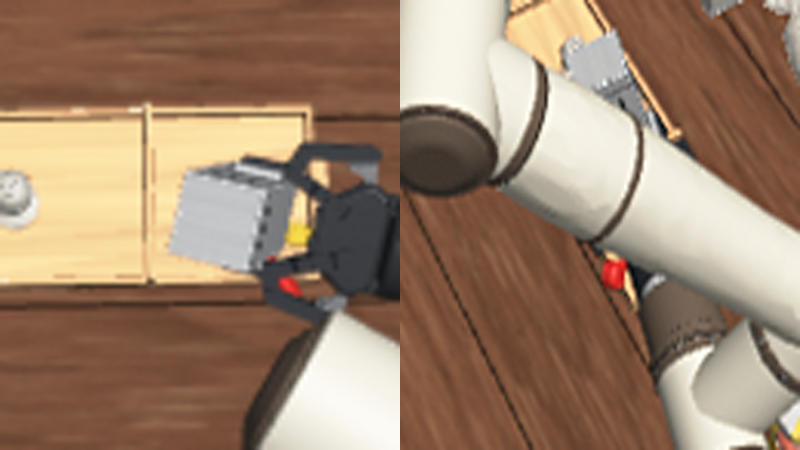

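Both scoops came out: yellow is at about (322,171), and red at (320,183) has its bowl over the near rim. I lift the holder away and stand it upright.

Run:
```python
from h import *
import ik
p0,R0=st(); print("up",(R0.T@[0,0,.1]).round(3))
q=read_state()["joints"]
q=ik.path(q,(p0+[0,0,100],R0),5)
T=pourto([590,-85,190],55,-15,30); r=ik.path(q,T,12)
```

```text
t 28.4 pos [629.9 -79.9 162.1] z [0.235 0.972 0.015] y [ 0.919 -0.227  0.321] J [-0.54  0.85  0.21 -1.4  -1.82 -2.16] F [ 0.3 -0.1 -2.8] w 57.7 gf 64.7
up [0.095 0.032 0.001]
end [-0.54  0.7   0.23 -1.44 -1.85 -2.34]
t 28.4 pos [629.9 -79.9 162.1] z [0.235 0.972 0.015] y [ 0.919 -0.227  0.321] J [-0.54  0.85  0.21 -1.4  -1.82 -2.16] F [ 0.3 -0.1 -2.8] w 57.7 gf 64.7
row [0.071, -0.101, 0.035, 0.328, -0.627, -1.314]
end [-0.4   0.29 -0.27 -1.18 -1.14 -0.93]
```

```bash
python3 -m handwheel '[[0.03,0.01,0,0,0,0,-1],[0.06,0.02,0,0,0,0,-1],[0.095,0.032,0,0,0,0,-1],[0.095,0.032,0,0,0,0,-1]]' >/dev/null
python3 - <<'E'
from h import *
pourto([590,-85,190],55,-15,30)
p2,X2=look("top","t12")
E
```

```text
t 28.9 pos [628.4 -81.5 266.8] z [0.234 0.972 0.013] y [ 0.917 -0.225  0.328] J [-0.55  0.7   0.24 -1.44 -1.86 -2.33] F [-0.6 -0.1 -3.7] w 57.7 gf 64.7
row [-0.027, -0.133, 0.036, 0.328, -0.625, -1.306]
```

```bash
python3 -m handwheel '[[-0.003,-0.013,0.004,0.033,-0.063,-0.131,-1],[-0.005,-0.027,0.007,0.066,-0.125,-0.26,-1],[-0.008,-0.04,0.011,0.1,-0.19,-0.39,-1],[-0.011,-0.053,0.014,0.13,-0.25,-0.52,-1],[-0.014,-0.067,0.018,0.164,-0.313,-0.653,-1],[-0.016,-0.08,0.022,0.2,-0.375,-0.784,-1],[-0.019,-0.093,0.025,0.23,-0.44,-0.914,-1],[-0.022,-0.106,0.029,0.262,-0.5,-1.045,-1],[-0.024,-0.12,0.032,0.295,-0.563,-1.175,-1],[-0.027,-0.133,0.036,0.328,-0.625,-1.306,-1]]' >/dev/null
python3 - <<'E'
from h import *
z=np.cos(np.radians(8))*az(50)-[0,0,np.sin(np.radians(8))]
to([470,60,240],z,az(140))
p2,X2=look("top","t13")
E
```

```text
t 30.2 pos [521.6 -17.  193.8] z [ 0.482  0.707 -0.517] y [0.108 0.538 0.836] J [-0.4   0.29 -0.28 -1.18 -1.14 -0.92] F [-0.1  0.6 -3.9] w 57.3 gf 64.6
row [0.068, 0.081, 0.023, -0.193, -0.401, -1.301]
```

```bash
python3 -m handwheel '[[0.008,0.01,0.003,-0.02,-0.045,-0.145,-1],[0.015,0.018,0.005,-0.043,-0.089,-0.29,-1],[0.023,0.027,0.008,-0.064,-0.134,-0.434,-1],[0.03,0.036,0.01,-0.086,-0.178,-0.578,-1],[0.038,0.045,0.013,-0.107,-0.223,-0.723,-1],[0.045,0.054,0.015,-0.129,-0.267,-0.867,-1],[0.053,0.063,0.018,-0.15,-0.312,-1.01,-1],[0.06,0.072,0.02,-0.172,-0.356,-1.156,-1],[0.068,0.081,0.023,-0.193,-0.401,-1.301,-1],[0.068,0.081,0.023,-0.193,-0.401,-1.301,-1]]' >/dev/null
python3 - <<'E'
from h import *
z=np.cos(np.radians(8))*az(50)-[0,0,np.sin(np.radians(8))]
to([442,235,130],z,az(140))
p2,X=look("top","t14")
m=(X[...,0]>360)&(X[...,0]<560)&(X[...,1]>20)&(X[...,1]<160)&(X[...,2]>200); Q=X[m]
if len(Q)>5: print(len(Q),Q[:,2].max(),cv2.minAreaRect(Q[:,:2].astype(np.float32)))
E
```

```text
t 31.5 pos [483.3  73.4 237.6] z [ 0.637  0.758 -0.14 ] y [-0.765  0.644  0.008] J [-0.5   0.3  -0.54 -1.62 -1.34  0.82] F [ 1.1 -1.2 -2. ] w 57.7 gf 64.8
row [0.094, 0.135, 0.13, -0.0, -0.0, -0.008]
573 329.7438036837967 ((434.8446350097656, 60.91938018798828), (79.42755889892578, 142.4353485107422), 88.95448303222656)
```

```bash
python3 -m handwheel '[[0,0.045,0.04,0,0,0,-1],[0.01,0.09,0.08,0,0,0,-1],[0.02,0.135,0.118,0,0,0,-1],[0.05,0.135,0.122,0,0,0,-1],[0.094,0.135,0.13,0,0,0,-1],[0.094,0.135,0.13,0,0,0,-1],[0.094,0.135,0.13,0,0,0,-1]]' >/dev/null
python3 - <<'E'
from h import *
z=np.cos(np.radians(8))*az(50)-[0,0,np.sin(np.radians(8))]
to([442,235,110],z,az(140))
p2,X=look("top","t15")
m=(X[...,0]>360)&(X[...,0]<540)&(X[...,1]>170)&(X[...,1]<320)&(X[...,2]>190); Q=X[m]
c,_,_,V=(lambda A:(A.mean(0),*np.linalg.svd(A-A.mean(0))))(Q); print(len(Q),c.round(),V[2].round(3),Q[:,2].min(),Q[:,2].max(),cv2.minAreaRect(Q[:,:2].astype(np.float32)))
E
```

```text
t 32.4 pos [455.5 248.7 130.3] z [ 0.638  0.758 -0.136] y [-0.765  0.644  0.   ] J [-0.2   0.66 -0.79 -2.06 -1.38  1.47] F [-0.7  0.1 -2.3] w 57.2 gf 65.8
row [0.023, 0.002, 0.003, -0.001, 0.004, -0.001]
133 [440. 236. 214.] [ 0.047 -0.002 -0.999] 192.61832087094078 223.90955451976967 ((439.9737854003906, 234.0778045654297), (58.08673095703125, 57.852657318115234), 49.8732795715332)
```

```bash
python3 -m handwheel '[[0.01,0.001,0.001,0,0,0,-1],[0.02,0.002,0.003,0,0,0,-1],[0.022,0.002,0.003,0,0,0,-1],[0.024,0.002,0.003,0,0,0,-1],[0.026,0.002,0.003,0,0,0,-1]]' | sed -n '2p;4p'; python3 -m handwheel '[[0.001,0,0,0,0,0,-1],[0.002,0,0,0,0,0,-1],[0.002,0,0,0,0,0,-1]]' | sed -n '2p;4p'; python3 -m handwheel '[[0.001,0,0,0,0,0,-1],[0.002,0,0,0,0,0,-1],[0.002,0,0,0,0,0,-1]]' | sed -n '2p;4p'
```

```text
position: [453.5, 249.6, 104.2]
contact_force: [-0.2, 0.2, -3.0]
position: [453.3, 249.4, 102.8]
contact_force: [-0.6, -3.7, 7.8]
position: [453.2, 249.3, 103.0]
contact_force: [-0.5, -4.8, 14.8]
```

Contact. Release slowly, back off, and look.

```bash
python3 -m handwheel '[[-0.002,0,0,0,0,0,-1],[-0.002,0,0,0,0,0,0.5],[-0.002,0,0,0,0,0,0.8],[-0.002,0,0,0,0,0,1],[-0.002,0,0,0,0,0,1],[-0.002,0,0,0,0,0,1]]' >/dev/null;  python3 -m handwheel '[[0,0,-0.02,0,0,0,1],[0,0,-0.05,0,0,0,1],[0,0,-0.09,0,0,0,1],[0,0,-0.13,0,0,0,1],[-0.05,0,-0.13,0,0,0,1],[-0.1,0,-0.13,0,0,0,1],[-0.1,0,-0.13,0,0,0,1]]'
python3 - <<'E'
from h import *
st(); p2,X=look("top","t16"); p,S=look("scene","s16")
m=(X[...,0]>390)&(X[...,0]<500)&(X[...,1]>180)&(X[...,1]<300)&(X[...,2]>180); Q=X[m]
c,_,_,V=(lambda A:(A.mean(0),*np.linalg.svd(A-A.mean(0))))(Q); print(len(Q),c.round(),V[2].round(3),cv2.minAreaRect(Q[:,:2].astype(np.float32)))
for n,pp,C in(("top",p2,X),("scene",p,S)):
  hsv=cv2.cvtColor(pp,cv2.COLOR_BGR2HSV)
  for k,lo,hi in(("y",(20,170,120),(33,255,255)),("r",(0,170,90),(6,255,255))):
    M=cv2.inRange(hsv,lo,hi)>0; M&=(C[...,0]>560)&(C[...,0]<780)&(C[...,1]>-220)&(C[...,1]<0)
    v,u=np.where(M); Q=C[M]; print(n,k,len(u)); 
    if len(u)>3: print((u.min(),u.max(),v.min(),v.max()),np.nanmean(Q,0).round(),np.nanmin(Q,0).round(),np.nanmax(Q,0).round(),cv2.minAreaRect(Q[:,:2].astype(np.float32)))
a=crop(p2,270,345,130,205,6);b=crop(p,270,350,170,250,6)
cv2.imwrite("pics/t16c.png",np.hstack([cv2.resize(a,(400,400)),cv2.resize(b,(400,400))]))
E
```

```text
clock: 35.45
position: [378.8, 161.7, 221.3]
ee_rot: [-0.321, 0.681, 0.274, 0.598]
contact_force: [0.7, 0.2, -0.6]
gripper_width: 85.6
grasp_force: 0.0
t 35.5 pos [378.8 161.7 221.3] z [ 0.639  0.758 -0.134] y [-0.765  0.643 -0.01 ] J [-0.45  0.25 -0.83 -1.73 -1.34  1.1 ] F [ 0.7  0.2 -0.6] w 85.6 gf 0.0
102 [444. 243. 188.] [ 0.016 -0.007 -1.   ] ((444.4006652832031, 242.18569946289062), (58.60664367675781, 57.69478988647461), 50.449371337890625)
top y 25
(np.int64(299), np.int64(322), np.int64(160), np.int64(165)) [ 669. -133.   27.] [ 661. -159.   12.] [678. -75.  37.] ((669.6614990234375, -117.00039672851562), (13.604717254638672, 83.49491882324219), 3.08740234375)
top r 70
(np.int64(309), np.int64(322), np.int64(167), np.int64(187)) [ 609. -134.   32.] [ 576. -155.   14.] [ 654. -111.   50.] ((617.41650390625, -134.0464630126953), (84.2164535522461, 21.689725875854492), 20.553903579711914)
scene y 59
(np.int64(307), np.int64(323), np.int64(214), np.int64(230)) [ 671. -134.   23.] [ 663. -168.    7.] [692. -80.  41.] ((678.4220581054688, -124.18901062011719), (87.71468353271484, 28.568788528442383), 88.60718536376953)
scene r 82
(np.int64(296), np.int64(311), np.int64(222), np.int64(237)) [ 606. -142.   32.] [ 578. -160.    3.] [ 660. -114.   47.] ((615.4111938476562, -128.9769744873047), (87.75575256347656, 29.642513275146484), 31.983463287353516)
```

View pics/t16c.png

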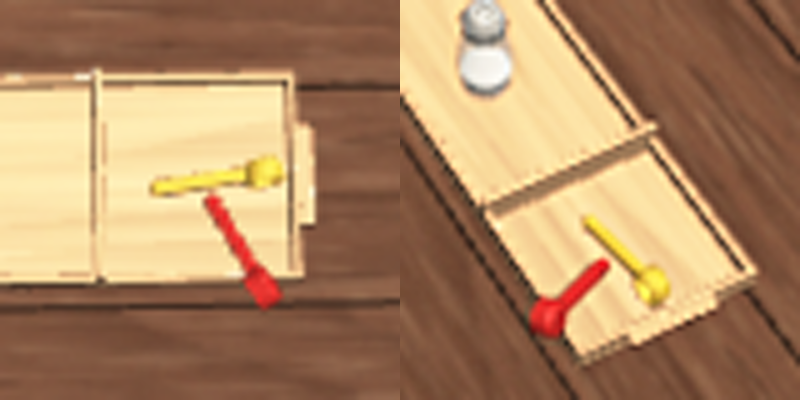

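The holder stands upright at (444,243). Yellow lies in the bay (top (299..322,160..165)), while red has its bowl over the near rim (top (309..322,167..187)) and must be re-laid. I measure both.

```bash
cat > sc.py <<'E'
from h import *
def scoops(tags):
    for n,tag in tags:
        pp=cv2.imread(f"pics/{tag}.png"); C=cloud(n,np.load(f"pics/{tag}.npy")); hsv=cv2.cvtColor(pp,cv2.COLOR_BGR2HSV); K,R,t=cam(n); o=-R.T@t
        for k,lo,hi in(("y",(18,150,90),(34,255,255)),("r",(0,150,70),(8,255,255))):
            M=cv2.inRange(hsv,lo,hi)>0; M&=(C[...,0]>560)&(C[...,0]<780)&(C[...,1]>-220)&(C[...,1]<0)
            v,u=np.where(M)
            if len(u)<6: print(n,k,"none"); continue
            d=np.c_[(u-K[0,2])/K[0,0],(v-K[1,2])/K[1,1],np.ones(len(u))]@R
            Q=o+d*((16-o[2])/d[:,2:]); Q=Q[:,:2].astype(np.float32)
            vx,vy,x0,y0=cv2.fitLine(Q,cv2.DIST_L2,0,.01,.01).ravel(); a=np.array([vx,vy]); s=(Q-[x0,y0])@a; w=np.abs((Q-[x0,y0])@[-vy,vx])
            if w[s>np.median(s)].max()>w[s<np.median(s)].max(): a=-a
            s=(Q-[x0,y0])@a; z=C[M][:,2]; m=np.array([x0,y0])
            print(n,k,len(u),"bowl end",(m+a*s.min()).round(),"handle end",(m+a*s.max()).round(),"az",np.degrees(np.arctan2(a[1],a[0])).round(),"z by s",[(int(b),np.nanmedian(z[(s>=b)&(s<b+18)]).round()) for b in range(int(s.min()),int(s.max()),18) if ((s>=b)&(s<b+18)).any()])
E
python3 - <<'E'
from sc import *
scoops([("top","t16"),("scene","s16")])
E
```

```text
top y 74 bowl end [ 674. -160.] handle end [663. -72.] az 97.0 z by s [(-37, np.float64(32.0)), (-19, np.float64(24.0)), (-1, np.float64(20.0)), (17, np.float64(20.0)), (35, np.float64(19.0))]
top r 84 bowl end [ 580. -152.] handle end [ 655. -112.] az 28.0 z by s [(-35, np.float64(40.0)), (-17, np.float64(36.0)), (1, np.float64(28.0)), (19, np.float64(23.0)), (37, np.float64(17.0))]
scene y 84 bowl end [ 678. -162.] handle end [666. -78.] az 98.0 z by s [(-35, np.float64(23.0)), (-17, np.float64(27.0)), (1, np.float64(23.0)), (19, np.float64(18.0)), (37, np.float64(19.0))]
scene r 90 bowl end [ 658. -117.] handle end [ 583. -145.] az -160.0 z by s [(-48, np.float64(21.0)), (-30, np.float64(27.0)), (-12, np.float64(32.0)), (6, np.float64(40.0)), (24, np.float64(34.0))]
```

Run:
```python
from h import *
import ik
q=read_state()["joints"]
for m in(115,-65):
    q1=ik.path(q,ik.pose([500,-60,230],[0,0,-1],az(m)),14)
    if q1 is not None: q2=ik.path(q1,ik.pose([638,-122,30],[0,0,-1],az(m)),6)
to([500,-60,230],[0,0,-1],az(115)); to([500,-60,230],[0,0,-1],az(-65))
```

```text
end [ 0.2   0.19 -0.32  0.   -1.06 -1.34]
end [ 0.06  0.64 -0.16  0.   -0.76 -1.2 ]
end [ 0.2   0.2  -0.31 -0.   -1.06  1.8 ]
end [ 0.06  0.64 -0.16 -0.   -0.77  1.95]
t 35.5 pos [378.6 161.8 219.4] z [ 0.638  0.758 -0.136] y [-0.766  0.643 -0.006] J [-0.45  0.26 -0.84 -1.73 -1.34  1.1 ] F [-0.8  0.8 -0.3] w 85.2 gf 0.0
row [0.022, -0.236, -0.09, 0.308, 1.411, 0.362]
t 35.5 pos [378.6 161.8 219.4] z [ 0.638  0.758 -0.136] y [-0.766  0.643 -0.006] J [-0.45  0.26 -0.84 -1.73 -1.34  1.1 ] F [-0.8  0.8 -0.3] w 85.2 gf 0.0
row [0.022, -0.236, -0.09, -1.83, 0.399, -2.095]
```

```bash
python3 -m handwheel '[[0.01,-0.04,-0.03,0.01,0.05,0.01,-0.1],[0.015,-0.09,-0.06,0.03,0.15,0.04,-0.1],[0.02,-0.14,-0.09,0.06,0.3,0.07,-0.1],[0.022,-0.19,-0.09,0.1,0.46,0.115,-0.1],[0.022,-0.236,-0.09,0.14,0.63,0.16,-0.1],[0.022,-0.236,-0.09,0.175,0.8,0.205,-0.1],[0.022,-0.236,-0.09,0.21,0.97,0.25,-0.1],[0.022,-0.236,-0.09,0.25,1.14,0.29,-0.1],[0.022,-0.236,-0.09,0.285,1.3,0.333,-0.1],[0.022,-0.236,-0.09,0.308,1.411,0.362,-0.1]]' >/dev/null
python3 - <<'E'
from h import *
to([638,-122,80],[0,0,-1],az(115),False)
E
```

```text
t 36.8 pos [499.6 -60.9 205.7] z [ 0.011  0.018 -1.   ] y [-0.43   0.903  0.012] J [ 0.19  0.2  -0.32 -0.02 -1.04 -1.31] F [-0.   1.  -0.8] w 38.3 gf 0.0
row [-0.097, -0.116, 0.126, 0.012, 0.018, 0.008]
```

```bash
python3 -m handwheel '[[-0.03,-0.036,0.04,0.004,0.006,0,-0.15],[-0.06,-0.072,0.08,0.012,0.018,0.008,-0.15],[-0.097,-0.116,0.126,0.012,0.018,0.008,-0.15],[-0.097,-0.116,0.126,0.012,0.018,0.008,-0.15],[-0.097,-0.116,0.126,0.012,0.018,0.008,-0.15]]'>/dev/null
python3 - <<'E'
from sc import *
look("top","t17");look("scene","s17"); scoops([("top","t17"),("scene","s17")])
to([638,-122,11],[0,0,-1],az(115),False)
E
```

```text
top y 11 bowl end [667. -94.] handle end [664. -75.] az 98.0 z by s [(-9, np.float64(18.0))]
top r 74 bowl end [ 580. -152.] handle end [ 642. -120.] az 27.0 z by s [(-29, np.float64(41.0)), (-11, np.float64(36.0)), (7, np.float64(30.0)), (25, np.float64(24.0))]
scene y 78 bowl end [ 678. -162.] handle end [666. -78.] az 99.0 z by s [(-33, np.float64(24.0)), (-15, np.float64(27.0)), (3, np.float64(21.0)), (21, np.float64(21.0)), (39, np.float64(16.0))]
scene r 88 bowl end [ 659. -117.] handle end [ 583. -144.] az -160.0 z by s [(-48, np.float64(22.0)), (-30, np.float64(25.0)), (-12, np.float64(30.0)), (6, np.float64(40.0)), (24, np.float64(35.0))]
t 37.5 pos [ 639.7 -120.9   83.3] z [ 0.008  0.005 -1.   ] y [-0.423  0.906  0.001] J [ 0.06  0.55 -0.11 -0.01 -0.9  -1.19] F [-0.6 -0.3  0.6] w 36.3 gf 0.0
row [0.003, -0.0, 0.072, 0.001, 0.01, 0.0]
```

Unchanged; descend and grip.

```bash
python3 -m handwheel '[[0.003,0,0.03,0,0.01,0,-0.15],[0.003,0,0.055,0,0.01,0,-0.15],[0.003,0,0.07,0,0.01,0,-0.15],[0.003,0,0.071,0,0.01,0,-0.15],[0.003,0,0.071,0,0.01,0,-0.15],[0.003,0,0.071,0,0.01,0,-1],[0.003,0,0.071,0,0.01,0,-1],[0.003,0,0.071,0,0.01,0,-1],[0.003,0,0.071,0,0.01,0,-1]]'
```

```text
clock: 38.65
position: [638.6, -122.0, 12.4]
ee_rot: [-0.216, 0.976, 0.001, 0.0]
contact_force: [0.3, 1.1, 1.1]
gripper_width: 8.7
grasp_force: 58.7
```

```bash
python3 -m handwheel '[[0,0,-0.02,0,0,0,-1],[0,0,-0.05,0,0,0,-1],[0,0,-0.08,0,0,0,-1],[0,0,-0.08,0,0,0,-1]]' | tail -2
python3 - <<'E'
from h import *
to([705,-92,90],.326*az(90)-[0,0,.945],az(180),False)
p,S=look("scene","s18");look("top","t18")
from sc import scoops; scoops([("scene","s18")])
cv2.imwrite("pics/s18c.png",crop(p,270,350,160,240,6))
E
```

```text
gripper_width: 8.2
grasp_force: 58.5
t 39.1 pos [ 639.9 -122.1   94.6] z [ 0.005  0.001 -1.   ] y [-0.422  0.906 -0.001] J [ 0.06  0.54 -0.1  -0.   -0.93 -1.19] F [-0.3 -0.2 -1. ] w 8.2 gf 58.5
row [-0.072, -0.0, 0.005, -0.192, -0.292, -1.123]
scene y 74 bowl end [ 678. -162.] handle end [668. -90.] az 98.0 z by s [(-29, np.float64(24.0)), (-11, np.float64(25.0)), (7, np.float64(22.0)), (25, np.float64(19.0))]
scene r 64 bowl end [618. -96.] handle end [678. -72.] az 22.0 z by s [(-25, np.float64(122.0)), (-7, np.float64(120.0)), (11, np.float64(109.0)), (29, np.float64(105.0))]
```

View pics/s18c.png

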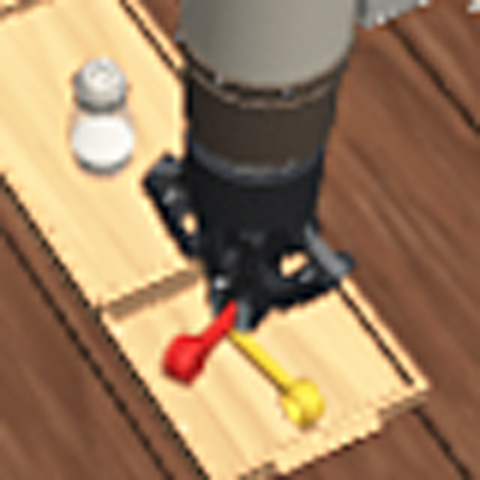

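Red is held by the handle, bowl raised about 20°. Turn it to lie alongside the yellow and level it.

```bash
python3 -m handwheel '[[-0.01,0,0,-0.028,-0.042,-0.16,-1],[-0.02,0,0,-0.055,-0.084,-0.32,-1],[-0.03,0,0,-0.082,-0.125,-0.48,-1],[-0.04,0,0,-0.11,-0.167,-0.64,-1],[-0.055,0,0.002,-0.137,-0.21,-0.8,-1],[-0.065,0,0.004,-0.165,-0.25,-0.96,-1],[-0.072,0,0.005,-0.192,-0.292,-1.123,-1],[-0.072,0,0.005,-0.192,-0.292,-1.123,-1]]' | tail -2
python3 - <<'E'
from sc import *
to([705,-92,16],.326*az(90)-[0,0,.945],az(180),False)
look("scene","s19");look("top","t19"); scoops([("scene","s19"),("top","t19")])
E
```

```text
gripper_width: 8.4
grasp_force: 58.5
t 40.2 pos [702.9 -92.2  84. ] z [-0.008  0.327 -0.945] y [-1.     0.003  0.01 ] J [-0.06  0.69  0.24 -0.36 -1.18  0.2 ] F [-0.6 -0.1 -0.6] w 8.4 gf 58.5
row [0.022, -0.003, 0.064, 0.008, 0.001, -0.006]
scene y 84 bowl end [ 678. -162.] handle end [666. -78.] az 98.0 z by s [(-35, np.float64(24.0)), (-17, np.float64(28.0)), (1, np.float64(21.0)), (19, np.float64(18.0)), (37, np.float64(19.0))]
scene r 63 bowl end [ 735. -126.] handle end [741. -57.] az 85.0 z by s [(-27, np.float64(92.0)), (-9, np.float64(94.0)), (9, np.float64(92.0)), (27, np.float64(94.0))]
top y 32 bowl end [ 672. -160.] handle end [ 670. -127.] az 94.0 z by s [(-14, np.float64(32.0)), (4, np.float64(25.0))]
top r none
```

```bash
python3 -m handwheel '[[0.008,-0.001,0.022,0,0,0,-1],[0.016,-0.003,0.045,0,0,0,-1],[0.022,-0.003,0.064,0,0,0,-1],[0.0225,-0.003,0.066,0,0,0,-1],[0.0225,-0.003,0.066,0,0,0,-1]]'; python3 -m handwheel '[[0,0,0,0,0,0,-0.6],[0,0,0,0,0,0,-0.45],[0,0,0,0,0,0,-0.45],[0,0,-0.01,0,0,0,-0.45],[0,0,-0.04,0,0,0,-0.45],[0,0,-0.1,0,0,0,-0.45],[0,0,-0.15,0,0,0,-0.45],[-0.05,0,-0.2,0,0,0,-0.45]]'
python3 - <<'E'
from h import *
p0,R0=st(); print((R0.T@(np.array([480,-150,260])-p0)/1000).round(3))
E
```

```text
clock: 40.98
position: [705.8, -91.4, 16.4]
ee_rot: [-0.697, 0.698, 0.119, 0.115]
contact_force: [0.2, -0.0, 0.6]
gripper_width: 8.3
grasp_force: 61.1
clock: 41.98
position: [706.6, -116.1, 216.6]
ee_rot: [-0.695, 0.699, 0.118, 0.115]
contact_force: [0.4, 0.7, -0.3]
gripper_width: 23.2
grasp_force: 0.0
t 42.0 pos [ 706.6 -116.1  216.6] z [-0.004  0.326 -0.946] y [-1.     0.005  0.006] J [-0.09  0.6   0.41 -0.33 -1.43  0.14] F [ 0.4  0.7 -0.3] w 23.2 gf 0.0
[ 0.019  0.227 -0.051]
```

```bash
python3 -m handwheel '[[0.005,0.06,-0.012,0,0,0,0],[0.01,0.12,-0.025,0,0,0,0],[0.015,0.18,-0.04,0,0,0,0],[0.019,0.227,-0.051,0,0,0,0],[0.019,0.227,-0.051,0,0,0,0],[0.019,0.227,-0.051,0,0,0,0],[0.019,0.227,-0.051,0,0,0,0]]'|sed -n 1,2p
python3 - <<'E'
from sc import *
p,S=look("scene","s20");p2,X=look("top","t20"); scoops([("scene","s20"),("top","t20")])
m=(X[...,0]>390)&(X[...,0]<500)&(X[...,1]>180)&(X[...,1]<300)&(X[...,2]>180); Q=X[m]
c,_,_,V=(lambda A:(A.mean(0),*np.linalg.svd(A-A.mean(0))))(Q); print(c.round(),V[2].round(3))
a=crop(p2,185,345,130,250,2.5);b=crop(p,180,340,130,250,2.5)
cv2.imwrite("pics/t20c.png",np.hstack([a,b]))
E
```

```text
clock: 42.85
position: [481.2, -147.4, 257.9]
scene y 85 bowl end [ 678. -162.] handle end [666. -78.] az 98.0 z by s [(-34, np.float64(26.0)), (-16, np.float64(27.0)), (2, np.float64(22.0)), (20, np.float64(21.0)), (38, np.float64(20.0))]
scene r 71 bowl end [ 709. -159.] handle end [708. -74.] az 91.0 z by s [(-33, np.float64(30.0)), (-15, np.float64(31.0)), (3, np.float64(23.0)), (21, np.float64(20.0)), (39, np.float64(18.0))]
top y none
top r 7 bowl end [708. -77.] handle end [700. -69.] az 135.0 z by s [(-5, np.float64(19.0))]
[444. 241. 188.] [ 0.008 -0.005 -1.   ]
```

View pics/t20c.png

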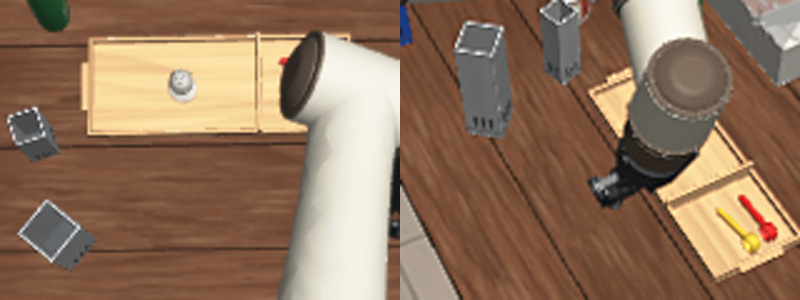

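The shaker, the holder and both scoops are in place (yellow and red side by side in the small bay at about (740,225) in the right crop). I average some depth frames to verify scoop tilt before handing in.

Run:
```python
from h import *
F=[get_image("scene") for _ in range(10)]; p=F[0][0]; d=np.median([f[1] for f in F],0); C=cloud("scene",d); hsv=cv2.cvtColor(p,cv2.COLOR_BGR2HSV)
fl=(C[...,0]>615)&(C[...,0]<650)&(C[...,1]>-160)&(C[...,1]<-60); print("floor",np.median(C[fl][:,2]))
for k,lo,hi in(("y",(18,150,90),(34,255,255)),("r",(0,150,70),(8,255,255))):
    M=cv2.inRange(hsv,lo,hi)>0; M&=(C[...,0]>610)&(C[...,0]<740)&(C[...,1]>-180)&(C[...,1]<-50); M=M&(cv2.erode(M.astype(np.uint8),np.ones((2,2)))>0)
    Q=C[M]
    print(k,len(Q),[(b,np.sum(i),Q[i,2].max().round(1),np.median(Q[i,2]).round(1)) for b in range(-170,-60,15) for i in [(Q[:,1]>=b)&(Q[:,1]<b+15)] if i.any()])
```

```text
floor 6.170795442668629
y 51 [(-170, np.int64(16), np.float64(32.8), np.float64(28.5)), (-155, np.int64(15), np.float64(35.2), np.float64(31.9)), (-140, np.int64(5), np.float64(25.5), np.float64(24.6)), (-125, np.int64(6), np.float64(23.4), np.float64(21.8)), (-110, np.int64(5), np.float64(22.9), np.float64(20.1)), (-95, np.int64(4), np.float64(19.0), np.float64(17.7))]
r 36 [(-170, np.int64(11), np.float64(32.8), np.float64(28.3)), (-155, np.int64(13), np.float64(35.8), np.float64(32.1)), (-140, np.int64(2), np.float64(24.5), np.float64(17.8)), (-125, np.int64(5), np.float64(24.1), np.float64(21.8)), (-110, np.int64(3), np.float64(21.1), np.float64(21.0)), (-95, np.int64(2), np.float64(19.6), np.float64(19.2))]
```

Both scoops rest alike (bowl top about 34 mm, handle end top about 18 mm), which works out to a tilt of about 0.11 rad, within the 0.17 limit. Handing in.

```bash
python3 -c "
from bench import *
print(job_done())"
```

```text
the job is handed in; nothing more can be done
None
```

I handed the job in at about 43 s and got no verdict back: the salt shaker (the only fallen jar) stands in the big bay, both scoops lie in the small bay tilted about 0.11 rad (limit 0.17), and the empty holder is upright on the table beside the tray.

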